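Index the tilted welding table to 60 degrees and lock it

ROBOT

A 7-joint arm with a two-finger parallel gripper is mounted at the origin on the work surface. World frame = base frame: x ahead of the robot, y to its left, z up, the work surface at z = 0. Lengths are in m, angles in rad, forces in N, time in s.
With the tool pointing down it reaches from about 0.4 to 0.85 m from the base axis. Payload 4.5 kg.
Tool frame: the origin (TCP) lies on the centre line of the jaws, within the pads' length; the fingertips stand 11 mm ahead of it and the grasp point (between the pads) lies 8 mm behind it; z points along the fingers, x is the direction in which the jaws open and shut, and the axes are right-handed (so a half turn about z gives the same grasp; the last joint's range is limited). The gripper opens to 88 mm and grips with 3 to 60 N. Pads are 18 mm wide; open, the fingers measure 123 mm over their backs; the gripper's body (75 mm by 187 mm) begins 45 mm behind the grasp point.
Start: joints at [-1.264, 0.689, -0.195, 1.565, 0.157, 0.902, -0.215], TCP at [0.168, 0.602, 0.25] pointing down, gripper open.
Joint ranges: [-3.01, 3.01], [-0.46, 2.08], [-1.47, 1.51], [0.13, 2.56], [-1, 4.14], [0.04, 2.09], [-2.66, 2.66]. Speed limits (rad/s): [2.57, 2.57, 3.14, 3.14, 3.14, 3.14, 3.14].

INTERFACE

Orientations are given as a unit quaternion [x, y, z, w].
In Python, from plant import r, vision, order, nets gives the robot as it stands.
- The arm moves only by the tool send_rows, never from a script. Its argument "series" is a list of rows, each an object with "delta_pos": the shift along the tool's x, y, z in cm, a list of three; "turn": the turn about the tool's z in degrees; "jaw": the closure, from 0 (fully open) to 1 (shut). In form: [{"delta_pos": [x, y, z], "turn": turn, "jaw": jaw}, ...]. A call has 1 to 8 rows; each row is the pose to reach, as a shift and turn from the pose commanded when the call began, along the tool's axes at that moment; what a row does not reach only later rows make up. A row lasts 1/12 s, in which the tool goes at most 41.7 mm and 7.16 degrees, less where a joint would pass 70% of its speed; a pose out of reach is approached as far as the arm can. A call with a gripper value outside its range is refused whole. The fingers move at their own pace and stop on an object; "force" is the grip in N (left out, the last holds). Time passes only in rows, so rows that repeat a pose let the fingers close. It gives the time, the measured TCP pose, the force and the opening at its end, in the units of the state.
- r.get_state(): the state, without advancing time (a new reading comes with each control period).
- vision.snapshot(name): name is "side" or "top"; returns the picture (400x640x3 uint8, blue, green, red); there is no depth.
- vision.camera_params(name): a dict with "intrinsics" (3x3 intrinsics, pixels), "D" ([k1, k2, p1, p2, k3] as OpenCV has them; the pictures are not rectified), "extrinsics" (4x4, takes a point from world to camera coordinates). Camera axes: x right, y down, z forward; pixel columns grow to the right and rows downward; lengths in m; the calibration is good to about 2 mm. A picture is of the moment at which its call begins. camera_params takes no time and is no camera call.
- order.finish_job(): hands the job in, once; it reports no verdict.
Trained networks look in the newest picture that a camera, given by its name, has taken for a name from the list of things; names that differ only in an ending like _2 or _b are one class to them, and where a whole thing is asked for, a point or a joint stands for the part that bears it (a point fixed in the world has none). Each returns a list of dicts, best first, with "score" (0 to 1); they miss things now and then, are a little off and sometimes report something else, mostly with a low value. They report only what shows in the picture. A call takes as long as a camera call.
- nets.boxes_of(camera, label): "location" ([row, column] as shares, 0 to 1, of the picture: columns of its width, rows of its height, amid what is visible of it).
- nets.trace(camera, label): "region" (400x640 bool, what is visible of it) and "location" ([row, column] as shares, 0 to 1, of the picture: columns of its width, rows of its height, amid what is visible of it).
The state is a dict: "clock": time; "q": joint angles; "qd": joint speeds; "joint_torque": joint torques, N m; "tool_pos": TCP position; "eef_rot": TCP orientation; "contact_force": force on the tool from outside, world axes, zero at the start; "moment": the same for the moment, N m; "opening": opening from 0.0 (shut) to 1.0 (fully open).
Only numpy, scipy, OpenCV 4.12 (cv2) and the standard library are available. Lean on these libraries where they do the work, as an engineer would, in place of code of your own. Each camera call takes 0.05 s, during which the arm holds its last target.

TASK

The pipe joint in the tilted welding positioner is due for its next tack: turn the table with its red handle to the 60 degree setting, so that the red index line sits four clicks counterclockwise (seen looking down on the face) from the yellow zero mark, and let it rest in that notch. Then lock it there with the black T-knob of the rim clamp, which spins idle unless it is pressed: hold it down while you turn it clockwise as far as it goes, and let go. Leave the stock and tools lying about where they are.

Things in the scene. Friction and masses are not known exactly. Their poses are not given: they have to be found in the camera images.
- table_axis (a point): Centre of the upper face of the positioner's round steel turning table (240 mm diameter, about 155 mm above the work surface). Fixed axes that do not turn with it: z is the spindle axis, leaning 30 degrees from vertical towards the robot's side; x points up the slope of the face, to the zero mark; y to the left seen from the robot. The positioner is blue and stands fast.
- zero_mark (a point): The yellow zero mark on the fixed aluminium graduated ring (radius 125 to 143 mm, level with the face) round the turning table: 135 mm from table_axis in its x. Black marks follow every 15 degrees, every fourth one longer. Axes as table_axis.
- pipe_top (a point): Centre of the top of the upright grey pipe joint (60 mm diameter) held in the chuck in the middle of the turning table: 108 mm above the face, on the spindle axis. The chuck is 110 mm in diameter and 34 mm high, its jaws reach 56 mm above the face.
- handle_grip (a point): Grip point of the red round handle (22 mm diameter) standing on the turning table parallel to the spindle: on its axis, 50 mm above the face, 85 mm from the spindle axis. The handle's top is 80 mm above the face, its 28 mm foot 8 mm high. Turns with the table: x outwards along the red index line, z the spindle axis. It takes 6 to 10 N to push it to the next click.
- turntable (a joint): Angle of the turning table (rad): 0 when the red index line and handle stand at the yellow zero mark, growing counterclockwise seen looking down on the face. A sprung plunger clicks into a notch every 15 degrees (0.262 rad), at the marks, and pulls the table in when it is let go near one. 60 degrees is 1.047. When the rim clamp is tight it takes about 20 N at the handle to turn it.
- knob_grip (a point): Middle of the grip bar of the black T-knob of the rim clamp, right of the table: 158 mm from the spindle axis in -y of table_axis, 54 mm above the level of the face when up. The bar is 72 mm long, 18 mm thick, 34 mm high, this point at its half height; a 60 mm flange begins 24 mm below it, on a 20 mm stem. x runs along the bar (turns with it), z is the knob axis, parallel to the spindle.
- lock_push (a joint): How far the T-knob is pressed down along its axis (m). At 0 a spring holds it up and it spins idle; pressed down about 4 mm (3 N rising to 5 N, then a firm stop) it grips the clamp screw, more firmly the harder it is pressed: 10 to 20 N in all is right.
- lock_screw (a joint): Angle of the clamp screw under the T-knob (rad), growing clockwise seen looking down on the knob: 0 loose; at its stop, 1.0 rad (57 degrees), the yellow strap is pulled tight on the table's rim. It stays where it is left and takes about 0.15 N m to turn.
- channel: bystander: blue-painted steel U-channel offcut, 180 x 60 x 40 mm, lying open side up; origin under its middle, x along it
- angle_iron: bystander: grey angle-iron offcut, 150 mm long, legs 40 mm; origin under its middle, x along it
- pipe_offcut: bystander: grey pipe offcut standing on end, 48 mm outside diameter, 100 mm tall; origin under its middle
- chipping_hammer: bystander: hammer with a wooden handle lying flat, 240 mm long; origin under its middle
- wire_brush: bystander: brush with a wooden handle lying flat, 220 mm long; origin under its middle
- spray_can: bystander: closed can with a green label standing upright, 60 mm diameter, 170 mm tall; origin under its middle
- g_clamp: bystander: red G-clamp lying flat, about 165 x 95 x 20 mm; origin near the middle of its back

How it is judged:
On the way, in this order (a step that is already met when the one before it is completed fails the run):
1. the table is turned to 60 degrees and rests in that notch by itself, the handle let go, the clamp still loose (value of joint turntable between 1.007 and 1.087 rad and velocity of joint turntable between -0.1 and 0.1 rad/s and value of joint lock_screw below 0.3 rad and contact force between the fingers and turntable below 0.3 N), for 0.2 s.
2. the clamp screw is turned clockwise to its stop (value of joint lock_screw above 0.85 rad), for 0.2 s.
At the end, for the whole second after the job is handed in: The table stands at 60 degrees (within 2.3 degrees) and is at rest, the clamp screw is turned clockwise to its stop (at least 0.85 of its 1.0 rad), and the T-knob is let go and has sprung up again (pressed less than 1.5 mm) (value of joint turntable between 1.007 and 1.087 rad and velocity of joint turntable between -0.1 and 0.1 rad/s and value of joint lock_screw above 0.85 rad and value of joint lock_push below 0.0015 m); the robot touches nothing.
It fails at once if a piece of stock or a tool lying about is moved by more than 30 mm (distance of any of channel, angle_iron, pipe_offcut, chipping_hammer, wire_brush, spray_can, g_clamp from where it was at the start of the episode above 0.03 m).
It also fails if it takes over 58 s, if anything falls off the work surface, if the arm or the gripper's body presses on something with over 40 N, if the wrist force passes 120 N, or if a joint passes its speed limit or range.

## Working session

There is one attempt and no reset: what is moved stays moved. The work goes in short steps, Python scripts to look and compute and a tool call to move; the robot and the scene stay as the last step left them, time stands still between calls to the robot, and variables do not carry over. Pictures are saved under pics/ and viewed, and the job is handed in when it is done.

Besides the shell and the picture viewer there is one more tool, called after ">>>" as name(argument=value, ...), one argument or row to a line, values as JSON. send_rows: Moves the arm, as the interface text tells. Its arguments: {"type":"object","properties":{"series":{"type":"array"},"force":{"type":"number"}},"required":["series"]}

```bash
ls; mkdir -p pics; python3 - <<'E'
from plant import r,vision,order,nets
import cv2,numpy as np
s=r.get_state()
for k,v in s.items(): print(k,np.round(v,3))
for c in("side","top"):
    im=vision.snapshot(c);cv2.imwrite(f"pics/{c}0.png",im)
    p=vision.camera_params(c);print(c,p)
E
```

```text
pics
clock 0.0
q [-1.264  0.69  -0.195  1.566  0.157  0.903 -0.215]
qd [ 0.002 -0.002 -0.001 -0.001  0.     0.002  0.   ]
joint_torque [-0.0000e+00 -5.2757e+01 -1.2670e+00 -1.5343e+01 -5.3000e-02  7.0000e-03
  0.0000e+00]
tool_pos [0.168 0.601 0.249]
eef_rot [ 0.797  0.604 -0.001  0.001]
contact_force [ 0.534 -0.365  0.99 ]
moment [-0.037 -0.043  0.003]
opening 1.001
side {'intrinsics': array([[382.65602487,   0.        , 317.41492961],
       [  0.        , 382.65602487, 198.50166149],
       [  0.        ,   0.        ,   1.        ]]), 'D': array([0.03256352, 0.        , 0.        , 0.        , 0.        ]), 'extrinsics': array([[ 0.99048877, -0.13650652, -0.01726168, -0.53781753],
       [-0.11393508, -0.74336403, -0.65911207,  0.19151638],
       [ 0.07714138,  0.65480982, -0.7518466 ,  1.35093328],
       [ 0.        ,  0.        ,  0.        ,  1.        ]])}
top {'intrinsics': array([[418.20401335,   0.        , 320.78812948],
       [  0.        , 418.20401335, 196.20376233],
       [  0.        ,   0.        ,   1.        ]]), 'D': array([-0.0890414,  0.       ,  0.       ,  0.       ,  0.       ]), 'extrinsics': array([[ 0.01702677, -0.99976158, -0.01367049,  0.00605126],
       [-0.99216681, -0.01520199, -0.12399161,  0.57437056],
       [ 0.12375423,  0.01567458, -0.99218909,  1.63933398],
       [ 0.        ,  0.        ,  0.        ,  1.        ]])}
```

View pics/side0.png

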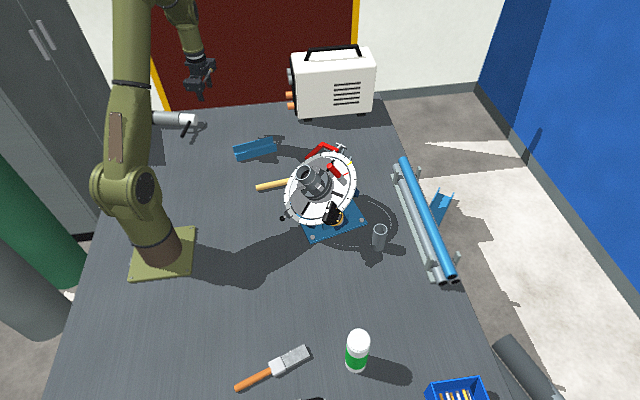

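View pics/top0.png

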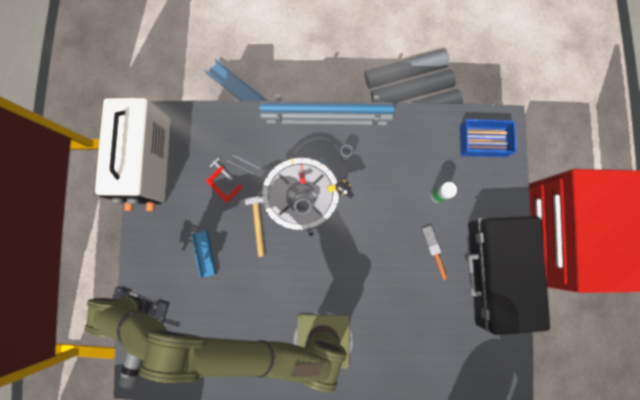

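```bash
python3 - <<'E'
import cv2
a=cv2.imread("pics/top0.png")[140:245,245:365];cv2.imwrite("pics/t0c.png",cv2.resize(a,None,fx=5.7,fy=5.7,interpolation=cv2.INTER_CUBIC))
a=cv2.imread("pics/side0.png")[135:250,265:395];cv2.imwrite("pics/s0c.png",cv2.resize(a,None,fx=5,fy=5,interpolation=cv2.INTER_CUBIC))
E
python3 - <<'E'
from plant import vision,nets
for c in("side","top"):
  for l in("table_axis","zero_mark","pipe_top","handle_grip","knob_grip"):
    for d in nets.boxes_of(c,l)[:2]:
        y,x=d["location"]; print(c,l,round(d["score"],2),round(x*640,1),round(y*400,1))
E
```

```text
side table_axis 0.76 323.1 187.0
side zero_mark 0.63 272.5 181.8
side pipe_top 0.93 317.2 190.2
side pipe_top 0.48 347.2 157.2
side handle_grip 0.82 315.3 186.2
side knob_grip 0.9 333.0 213.7
top table_axis 0.66 302.9 192.7
top zero_mark 0.93 299.4 193.5
top zero_mark 0.71 303.1 196.4
top pipe_top 0.57 300.7 195.1
top handle_grip 0.68 299.9 195.3
top knob_grip 0.47 342.6 188.9
```

View pics/t0c.png

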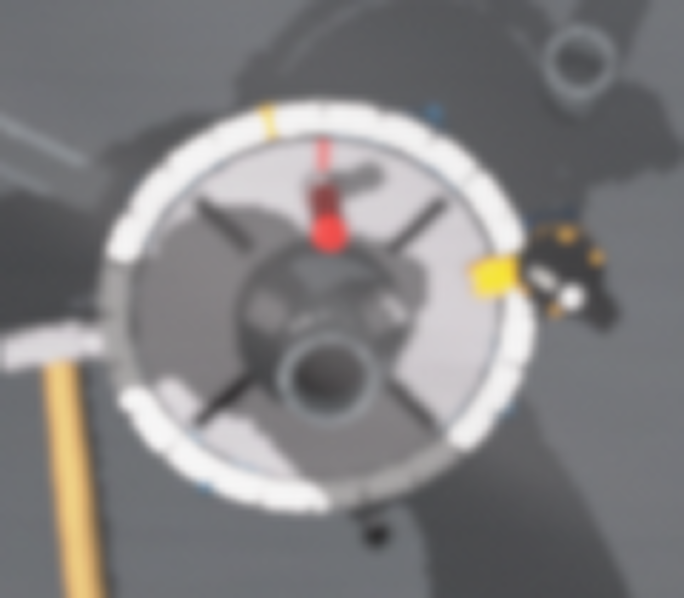

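View pics/s0c.png

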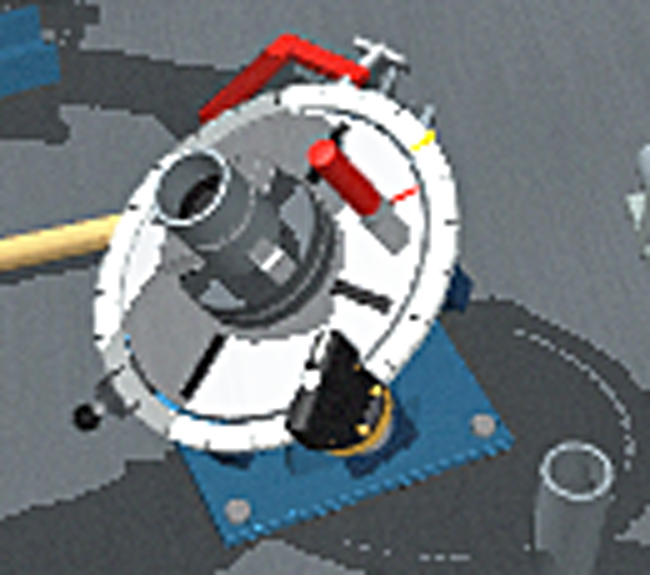

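```bash
cat > h.py <<'E'
import numpy as np,cv2,json
from scipy.spatial.transform import Rotation as R
from plant import vision
P={c:vision.camera_params(c) for c in("side","top")}
def proj(c,pts):
    p=P[c];E=p["extrinsics"]
    return cv2.projectPoints(np.atleast_2d(pts).astype(float),cv2.Rodrigues(E[:3,:3])[0],E[:3,3],p["intrinsics"],p["D"])[0][:,0]
def frame(yaw):
    # z leans 30deg towards robot; x up slope
    z=np.array([-.5,0,np.sqrt(3)/2]);x=np.array([np.sqrt(3)/2,0,.5]);y=np.cross(z,x)
    return R.from_euler('z',yaw).as_matrix()@np.c_[x,y,z]
E
cat > fit.py <<'E'
from h import *
from scipy.optimize import least_squares
t=lambda x,y:((x+.5)/5.7-.5+245,(y+.5)/5.7-.5+140)
s=lambda x,y:((x+.5)/5-.5+265,(y+.5)/5-.5+135)
pol=lambda r,a,h:[r*np.cos(a),r*np.sin(a),h]
ph=np.linspace(0,2*np.pi,721)
def res(v,show=False):
    C=v[:3];F=frame(v[3]);th=v[4];o=[]
    W=lambda q:C+np.atleast_2d(q)@F.T
    def add(n,c,q,m):
        d=proj(c,W(q))[0]-m
        if show:print(n,c,d.round(2))
        o.extend(d)
    add('zero','top',[.134,0,0],t(269,121)); add('zero','side',[.134,0,0],s(424,142))
    add('pipe','top',[0,0,.108],t(328,375)); add('pipe','side',[0,0,.108],s(193,187))
    add('han','top',pol(.085,th,.08),t(330,233)); add('han','side',pol(.085,th,.08),s(322,154))
    add('line','top',pol(.112,th,0),t(323,152)); add('line','side',pol(.112,th,0),s(404,196))
    ring=np.array([pol(.143,a,0) for a in ph])
    q=proj('top',W(ring));a=t(101,100);b=t(535,511)
    e=np.r_[q.min(0)-a,q.max(0)-b]
    q=proj('side',W(ring));a=s(94,82);b=s(458,452)
    e=np.r_[e,q.min(0)-a,q.max(0)-b]
    if show:print('ring',e.round(2))
    return np.r_[o,e]
f=least_squares(res,[.6,.05,.155,0,-.3],loss='soft_l1')
res(f.x,True);print(f.x,np.degrees(f.x[3:]))
C=f.x[:3];F=frame(f.x[3]);np.savez('pose.npz',C=C,F=F,th=f.x[4])
print('knob',C+F@[0,-.158,.054],'px',proj('top',C+F@[0,-.158,.071]),proj('side',C+F@[0,-.158,.071]))
E
python3 fit.py
```

```text
zero top [-0.1  0.8]
zero side [0.18 0.27]
pipe top [0.31 1.12]
pipe side [-0.09 -0.07]
han top [0.12 0.33]
han side [ 0.68 -0.16]
line top [0.04 0.03]
line side [ 1.85 -0.42]
ring [-0.58  0.94  0.03  0.25  0.73  0.08  0.39 -0.19]
[ 0.56261755  0.08923875  0.15580076  0.26189845 -0.26568343] [ 15.00567578 -15.22253932]
knob [ 0.57744678 -0.07036417  0.20256613] px [[344.67929548 191.65463633]] [[327.80955335 210.58517447]]
```

```bash
cat >> h.py <<'E'
try:
    _d=np.load('pose.npz');C=_d['C'];F=_d['F']
except Exception: pass
def W(q): return C+np.atleast_2d(q)@F.T
def pol(r,a,h): return [r*np.cos(a),r*np.sin(a),h]
def head(s):
    x=R.from_quat(s["eef_rot"]).as_matrix()[:,0];return np.degrees(np.arctan2(x[1],x[0]))
def go(s,target,heading):
    M=R.from_quat(s["eef_rot"]).as_matrix()
    d=M.T@(np.array(target)-s["tool_pos"])*100
    t=-((heading-head(s)+180)%360-180)
    return d.round(2),round(t,1)
E
cat > ov.py <<'E'
import sys
from h import *
name=sys.argv[1];phis=[float(a) for a in sys.argv[2:]]
S=5
for c,(x0,x1,y0,y1) in {"side":(300,360,185,235),"top":(325,370,165,210)}.items():
    im=cv2.imread(f"pics/{c}{name}.png")[y0:y1,x0:x1]
    tiles=[]
    for p in [None]+phis:
        S=6
        a=cv2.resize(im,None,fx=S,fy=S,interpolation=cv2.INTER_CUBIC)
        if p is not None:
            b=np.radians(p);u=np.array([np.cos(b),np.sin(b),0]);v=np.array([-u[1],u[0],0])
            for dz in(.017,-.017):
                q=[np.array([0,-.158,.054+dz])+sx*.036*u+sy*.009*v for sx,sy in((1,1),(1,-1),(-1,-1),(-1,1))]
                uv=(proj(c,W(q))+.5-[x0,y0])*S-.5
                cv2.polylines(a,[uv.round().astype(int)],True,(0,255,0) if dz>0 else (255,0,255),1)
        tiles.append(a)
    n=(len(tiles)+1)//2
    while len(tiles)<2*n:tiles.append(tiles[-1]*0)
    o=np.vstack([np.hstack(tiles[:n]),np.hstack(tiles[n:])])
    if o.shape[1]>800:o=cv2.resize(o,None,fx=800/o.shape[1],fy=800/o.shape[1])
    cv2.imwrite(f"pics/ov_{c}{name}_{int(phis[0])}.png",o);print(o.shape)
E
python3 ov.py 0 0 -30 30
python3 - <<'E'
from h import *
for th in(-15,0,60):
  for h in(.05,.065,.08): print(th,h,W(pol(.085,np.radians(th),h)).round(4))
E
```

```text
(600, 720, 3)
(540, 540, 3)
-15 0.05 [[0.6128 0.0799 0.2402]]
-15 0.065 [[0.6056 0.078  0.2531]]
-15 0.08 [[0.5984 0.076  0.2661]]
0 0.05 [[0.6096 0.1018 0.2416]]
0 0.065 [[0.6023 0.0999 0.2546]]
0 0.08 [[0.5951 0.0979 0.2676]]
60 0.05 [[0.555  0.1634 0.2204]]
60 0.065 [[0.5477 0.1615 0.2333]]
60 0.08 [[0.5405 0.1595 0.2463]]
```

View pics/ov_side0_0.png

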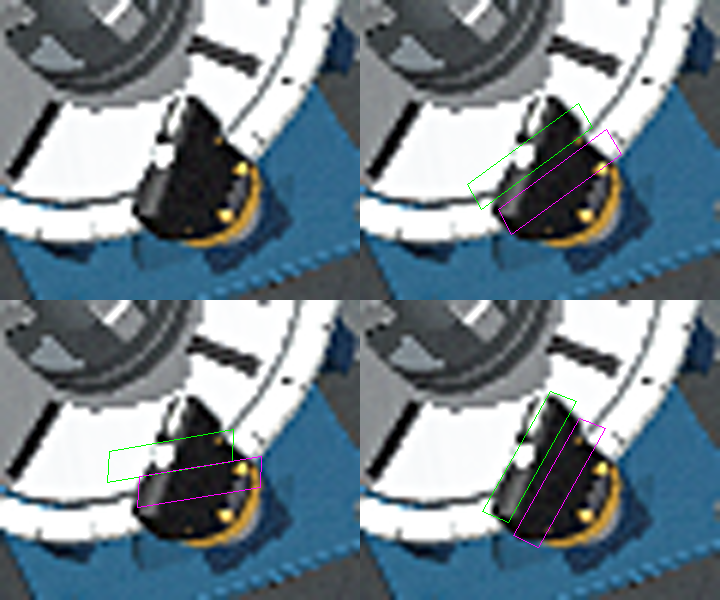

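View pics/ov_top0_0.png

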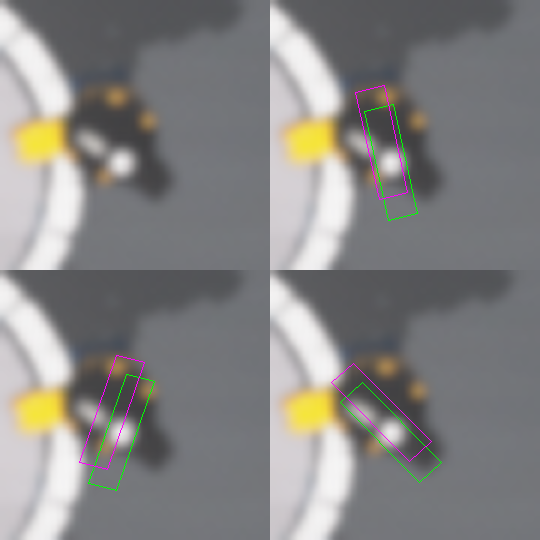

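```bash
python3 - <<'E'
from h import *
from plant import r
s=r.get_state();print(head(s))
print(go(s,(.610,.079,.36),90)); print(go(s,(.610,.079,.231),90))
E
```

```text
74.36756911549172
(array([-38.45,  56.62, -11.03]), np.float64(-15.6))
(array([-38.45,  56.62,   1.87]), np.float64(-15.6))
```

>>> send_rows(
  series=[
    {"delta_pos": [0,0,-4],"turn": 0,"jaw": 0},
    {"delta_pos": [0,0,-8],"turn": 0,"jaw": 0},
    {"delta_pos": [-2,3,-11],"turn": 0,"jaw": 0},
    {"delta_pos": [-4,6,-11],"turn": 0,"jaw": 0},
    {"delta_pos": [-6,9,-11],"turn": -3,"jaw": 0},
    {"delta_pos": [-8,12,-11],"turn": -6,"jaw": 0},
    {"delta_pos": [-10,15,-11],"turn": -10,"jaw": 0},
    {"delta_pos": [-12,18,-11],"turn": -15.6,"jaw": 0},
  ],
)

```text
clock: 1.27
tool_pos: [0.3102, 0.4364, 0.36]
eef_rot: [0.706, 0.708, 0.0, 0.0]
contact_force: [0.5, 0.5, -0.1]
opening: 1.0
```

```bash
python3 - <<'E'
from h import *
from plant import r
s=r.get_state();print(s["clock"],s["tool_pos"],head(s),s["q"],s["contact_force"])
print(go(s,(.610,.079,.36),90))
E
```

```text
1.2667 [0.31024675 0.43639375 0.36000496] 90.19071341654218 [-0.8554353   0.4505975  -0.28691517  1.67555087  0.14424158  1.03560906
  0.38520588] [ 0.5268844   0.5070842  -0.14439912]
(array([-3.584e+01,  2.986e+01,  1.000e-02]), np.float64(0.2))
```

>>> send_rows(
  series=[
    {"delta_pos": [-3,2.5,0],"turn": 0,"jaw": 0},
    {"delta_pos": [-6,5,0],"turn": 0,"jaw": 0},
    {"delta_pos": [-9,7.5,0],"turn": 0,"jaw": 0},
    {"delta_pos": [-12,10,0],"turn": 0,"jaw": 0},
    {"delta_pos": [-15,12.5,0],"turn": 0,"jaw": 0},
    {"delta_pos": [-18,15,0],"turn": 0,"jaw": 0},
    {"delta_pos": [-21,17.5,0],"turn": 0,"jaw": 0},
    {"delta_pos": [-24,20,0],"turn": 0,"jaw": 0},
  ],
)

```text
clock: 1.93
tool_pos: [0.5102, 0.196, 0.36]
eef_rot: [0.707, 0.707, 0.0, 0.0]
contact_force: [0.7, -0.0, -0.2]
opening: 0.999
```

>>> send_rows(
  series=[
    {"delta_pos": [-3,2.5,0],"turn": 0,"jaw": 0},
    {"delta_pos": [-6,5,0],"turn": 0,"jaw": 0},
    {"delta_pos": [-9,7.5,0],"turn": 0,"jaw": 0},
    {"delta_pos": [-11.8,9.8,0],"turn": 0,"jaw": 0},
    {"delta_pos": [-11.8,9.8,0],"turn": 0,"jaw": 0},
    {"delta_pos": [-11.8,9.8,0],"turn": 0,"jaw": 0},
  ],
)

```text
clock: 2.43
tool_pos: [0.6081, 0.0771, 0.3591]
eef_rot: [0.709, 0.705, -0.0, 0.0]
contact_force: [-0.4, -0.3, -0.2]
opening: 1.0
```

```bash
python3 - <<'E'
from h import *
from plant import r
s=r.get_state();print(s["clock"],s["tool_pos"],head(s),s["q"],s["contact_force"])
print(go(s,(.610,.079,.231),90))
cv2.imwrite("pics/side1.png",vision.snapshot("side")[80:280,200:440].repeat(3,0).repeat(3,1))
E
```

```text
2.4333 [0.60808933 0.07706033 0.35912579] 89.68017036761319 [-0.07701664  0.56856076 -0.22291698  1.44857475  0.13214704  1.13960279
  1.24389129] [-0.43086941 -0.25555344 -0.2056014 ]
(array([ 0.21,  0.19, 12.81]), np.float64(-0.3))
```

View pics/side1.png

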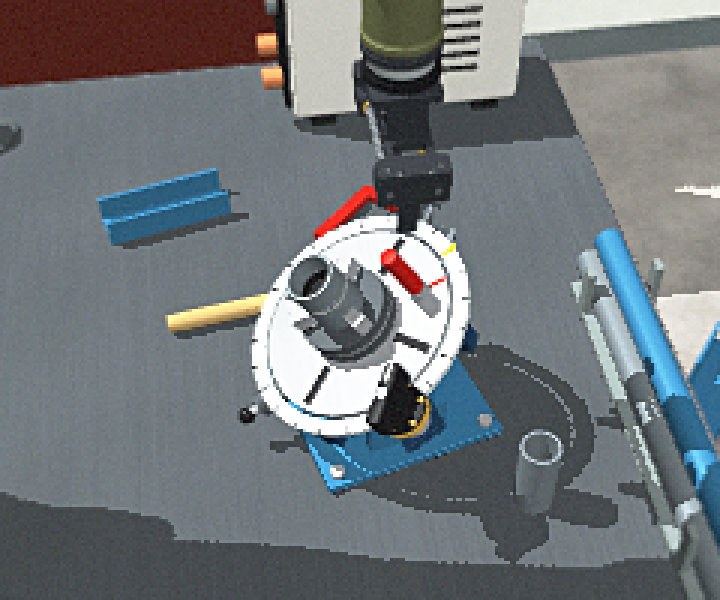

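>>> send_rows(
  series=[
    {"delta_pos": [0.2,0.2,3],"turn": 0,"jaw": 0},
    {"delta_pos": [0.2,0.2,6],"turn": 0,"jaw": 0},
    {"delta_pos": [0.2,0.2,9],"turn": 0,"jaw": 0},
    {"delta_pos": [0.2,0.2,11],"turn": 0,"jaw": 0},
    {"delta_pos": [0.2,0.2,12.8],"turn": 0,"jaw": 0},
    {"delta_pos": [0.2,0.2,12.8],"turn": 0,"jaw": 0.4},
    {"delta_pos": [0.2,0.2,12.8],"turn": 0,"jaw": 0.4},
    {"delta_pos": [0.2,0.2,12.8],"turn": 0,"jaw": 0.4},
  ],
)

```text
clock: 3.15
tool_pos: [0.6096, 0.0832, 0.2332]
eef_rot: [0.707, 0.708, 0.001, 0.0]
contact_force: [0.4, -0.7, 0.1]
opening: 0.796
```

```bash
python3 - <<'E'
from h import *
from plant import r
s=r.get_state();print(s["clock"],s["tool_pos"],head(s),s["contact_force"],s["opening"])
cv2.imwrite("pics/side2.png",vision.snapshot("side")[100:260,240:420].repeat(4,0).repeat(4,1)[:600])
E
```

```text
3.15 [0.60956077 0.0831718  0.23316362] 90.06755369756799 [ 0.43520949 -0.7216378   0.09160968] 0.7962871702078653
```

View pics/side2.png

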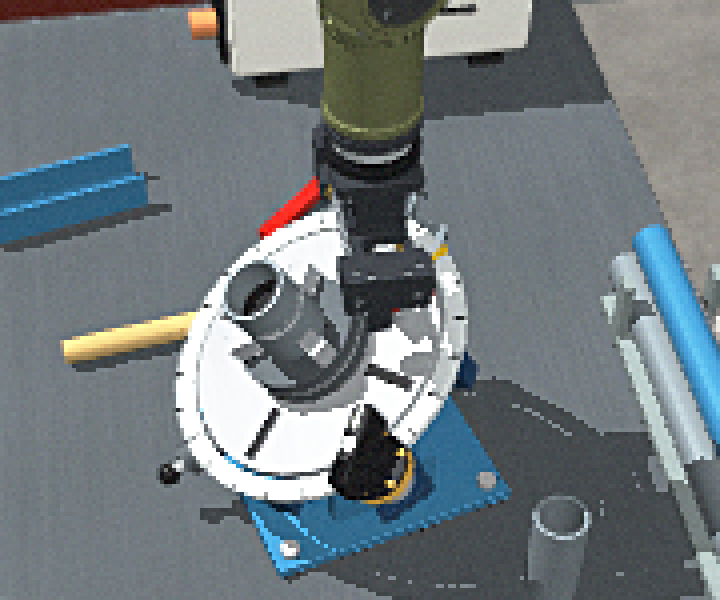

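```bash
cat > plan.py <<'E'
from h import *
def tool(th,z=.231,lead=.015,tipoff=.011):
    a=np.radians(th);t=F@[-np.sin(a),np.cos(a),0]
    hd=np.arctan2(t[1],t[0])
    p0=W(pol(.085,a,0))[0];zz=F[:,2]
    h=(z-tipoff+.002-p0[2])/zz[2];p=p0+h*zz
    if th<0: pass
    # contact height mid-lower overlap; centre the pad radially on overlap mid
    ptop=p0+.08*zz
    d=np.array([np.cos(hd),np.sin(hd)]);n=np.array([-d[1],d[0]])
    m=(p+ptop)/2
    xy=d*(p[:2]@d+lead)+n*(m[:2]@n)
    return np.r_[xy,z],np.degrees(hd)
if __name__=="__main__":
    from plant import r
    import sys
    s=r.get_state();print(s["clock"],s["tool_pos"].round(4) if hasattr(s["tool_pos"],'round') else s["tool_pos"],head(s),s["contact_force"])
    for th in map(float,sys.argv[1:]):
        p,hd=tool(th);print(th,p.round(4),round(hd,1),*go(s,p,hd))
E
python3 plan.py -20 -15 -10 -5 0 5 10 15 20 25 30 35 40 45 50 55 60
```

```text
3.2 [0.6099 0.0829 0.2335] 90.03893312178481 [ 0.05775185 -0.84315398  0.37199702]
-20.0 [0.6111 0.0906 0.231 ] 87.5 [0.77 0.12 0.25] 2.5
-15.0 [0.6101 0.0972 0.231 ] 91.9 [1.43 0.02 0.25] -1.9
-10.0 [0.6085 0.1036 0.231 ] 96.3 [ 2.07 -0.14  0.25] -6.3
-5.0 [0.6064 0.1098 0.231 ] 100.7 [ 2.69 -0.34  0.25] -10.6
0.0 [0.6039 0.1158 0.231 ] 105.0 [ 3.29 -0.6   0.25] -15.0
5.0 [0.6009 0.1216 0.231 ] 109.3 [ 3.88 -0.9   0.25] -19.3
10.0 [0.5975 0.1272 0.231 ] 113.7 [ 4.43 -1.24  0.25] -23.6
15.0 [0.5936 0.1325 0.231 ] 118.1 [ 4.97 -1.63  0.25] -28.0
20.0 [0.5892 0.1376 0.231 ] 122.5 [ 5.47 -2.06  0.25] -32.5
25.0 [0.5844 0.1424 0.231 ] 127.0 [ 5.95 -2.55  0.24] -37.0
30.0 [0.5791 0.1468 0.231 ] 131.6 [ 6.39 -3.07  0.24] -41.5
35.0 [0.5734 0.1509 0.231 ] 136.2 [ 6.8  -3.64  0.24] -46.2
40.0 [0.5673 0.1546 0.231 ] 141.0 [ 7.17 -4.26  0.24] -51.0
45.0 [0.5607 0.1578 0.231 ] 145.9 [ 7.49 -4.91  0.24] -55.9
50.0 [0.5537 0.1605 0.231 ] 150.9 [ 7.77 -5.61  0.24] -60.9
55.0 [0.5463 0.1627 0.231 ] 156.0 [ 7.99 -6.35  0.24] -66.0
60.0 [0.5386 0.1643 0.231 ] 161.3 [ 8.14 -7.13  0.23] -71.3
```

>>> send_rows(
  series=[
    {"delta_pos": [0.7,0.1,0.2],"turn": 0,"jaw": 0.4},
    {"delta_pos": [1.4,0.0,0.2],"turn": -2,"jaw": 0.4},
    {"delta_pos": [1.75,-0.1,0.2],"turn": -4,"jaw": 0.4},
    {"delta_pos": [2.1,-0.15,0.2],"turn": -6,"jaw": 0.4},
    {"delta_pos": [2.4,-0.25,0.2],"turn": -8.5,"jaw": 0.4},
    {"delta_pos": [2.7,-0.35,0.2],"turn": -10.5,"jaw": 0.4},
    {"delta_pos": [3.0,-0.5,0.2],"turn": -13,"jaw": 0.4},
    {"delta_pos": [3.3,-0.6,0.2],"turn": -15,"jaw": 0.4},
  ],
)

```text
clock: 3.87
tool_pos: [0.6043, 0.1134, 0.231]
eef_rot: [0.608, 0.794, 0.0, 0.002]
contact_force: [0.5, -1.2, 0.7]
opening: 0.598
```

```bash
python3 plan.py 0 5 10 15 20 25 30 35 ; python3 - <<'E'
from h import *
cv2.imwrite("pics/side3.png",vision.snapshot("side")[100:250,240:420].repeat(4,0).repeat(4,1))
E
```

```text
3.8667 [0.6043 0.1134 0.231 ] 105.07651802720353 [ 0.5280911  -1.15947737  0.68825999]
0.0 [0.6039 0.1158 0.231 ] 105.0 [ 0.24  0.02 -0.  ] 0.1
5.0 [0.6009 0.1216 0.231 ] 109.3 [ 0.88 -0.11 -0.  ] -4.3
10.0 [0.5975 0.1272 0.231 ] 113.7 [ 1.51 -0.3  -0.01] -8.6
15.0 [0.5936 0.1325 0.231 ] 118.1 [ 2.12 -0.54 -0.01] -13.0
20.0 [0.5892 0.1376 0.231 ] 122.5 [ 2.73 -0.83 -0.01] -17.4
25.0 [0.5844 0.1424 0.231 ] 127.0 [ 3.31 -1.17 -0.01] -21.9
30.0 [0.5791 0.1468 0.231 ] 131.6 [ 3.88 -1.56 -0.02] -26.5
35.0 [0.5734 0.1509 0.231 ] 136.2 [ 4.42 -2.01 -0.02] -31.2
```

View pics/side3.png

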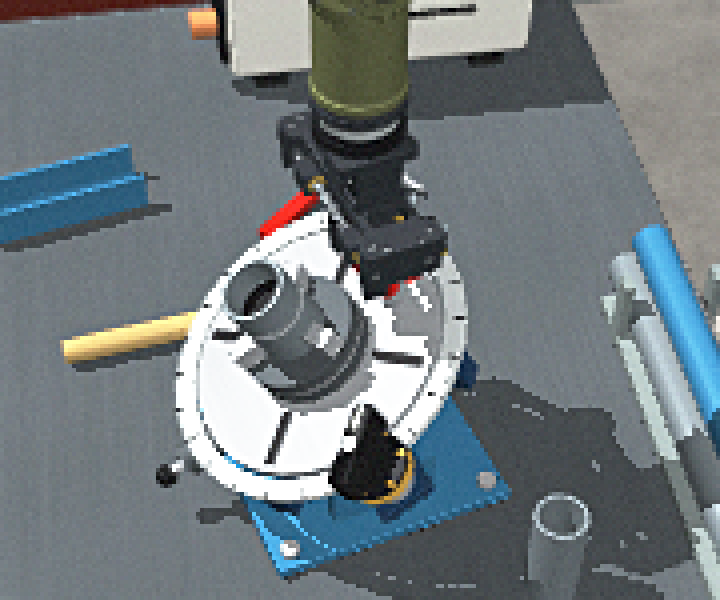

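>>> send_rows(
  series=[
    {"delta_pos": [0.5,0,0],"turn": -2,"jaw": 0.4},
    {"delta_pos": [0.9,-0.1,0],"turn": -4.3,"jaw": 0.4},
    {"delta_pos": [1.2,-0.2,0],"turn": -6.5,"jaw": 0.4},
    {"delta_pos": [1.5,-0.3,0],"turn": -8.6,"jaw": 0.4},
    {"delta_pos": [1.8,-0.4,0],"turn": -11,"jaw": 0.4},
    {"delta_pos": [2.1,-0.55,0],"turn": -13,"jaw": 0.4},
    {"delta_pos": [2.4,-0.7,0],"turn": -15,"jaw": 0.4},
    {"delta_pos": [2.7,-0.85,0],"turn": -17.4,"jaw": 0.4},
  ],
)

```text
clock: 4.58
tool_pos: [0.5898, 0.1356, 0.2297]
eef_rot: [0.481, 0.877, -0.001, 0.003]
contact_force: [7.2, -10.9, -1.4]
opening: 0.606
```

```bash
python3 plan.py 15 20 25 30 35 40 45 
```

```text
4.5833 [0.5898 0.1356 0.2297] 122.45093147193982 [  7.16158444 -10.92013243  -1.42607935]
15.0 [0.5936 0.1325 0.231 ] 118.1 [-0.46  0.15 -0.12] 4.4
20.0 [0.5892 0.1376 0.231 ] 122.5 [ 0.2   0.05 -0.13] -0.0
25.0 [0.5844 0.1424 0.231 ] 127.0 [ 0.86 -0.1  -0.13] -4.5
30.0 [0.5791 0.1468 0.231 ] 131.6 [ 1.52 -0.3  -0.14] -9.1
35.0 [0.5734 0.1509 0.231 ] 136.2 [ 2.17 -0.57 -0.14] -13.8
40.0 [0.5673 0.1546 0.231 ] 141.0 [ 2.81 -0.89 -0.14] -18.6
45.0 [0.5607 0.1578 0.231 ] 145.9 [ 3.43 -1.27 -0.15] -23.4
```

>>> send_rows(
  series=[
    {"delta_pos": [0.5,-0.05,-0.1],"turn": -2,"jaw": 0.4},
    {"delta_pos": [0.9,-0.1,-0.1],"turn": -4.5,"jaw": 0.4},
    {"delta_pos": [1.2,-0.2,-0.1],"turn": -7,"jaw": 0.4},
    {"delta_pos": [1.5,-0.3,-0.1],"turn": -9,"jaw": 0.4},
    {"delta_pos": [1.85,-0.45,-0.1],"turn": -11.5,"jaw": 0.4},
    {"delta_pos": [2.2,-0.6,-0.1],"turn": -14,"jaw": 0.4},
    {"delta_pos": [2.5,-0.75,-0.1],"turn": -16,"jaw": 0.4},
    {"delta_pos": [2.8,-0.9,-0.1],"turn": -18.5,"jaw": 0.4},
  ],
)

```text
clock: 5.25
tool_pos: [0.5666, 0.1537, 0.2297]
eef_rot: [0.335, 0.942, -0.002, 0.001]
contact_force: [3.1, -6.5, -4.4]
opening: 0.598
```

```bash
python3 plan.py 35 40 45 50 55 60; python3 - <<'E'
from h import *
from plant import r
print(r.get_state()["q"])
cv2.imwrite("pics/side4.png",vision.snapshot("side")[100:250,240:420].repeat(4,0).repeat(4,1))
E
```

```text
5.25 [0.5666 0.1537 0.2297] 140.84703919557495 [ 3.10638667 -6.4995127  -4.44004731]
35.0 [0.5734 0.1509 0.231 ] 136.2 [-0.71  0.21 -0.13] 4.6
40.0 [0.5673 0.1546 0.231 ] 141.0 [ 0.    0.11 -0.13] -0.2
45.0 [0.5607 0.1578 0.231 ] 145.9 [ 0.72 -0.05 -0.14] -5.1
50.0 [0.5537 0.1605 0.231 ] 150.9 [ 1.43 -0.28 -0.14] -10.1
55.0 [0.5463 0.1627 0.231 ] 156.0 [ 2.14 -0.58 -0.14] -15.2
60.0 [0.5386 0.1643 0.231 ] 161.3 [ 2.84 -0.95 -0.14] -20.5
[-0.08759755  0.68944849 -0.44910391  1.69688333  0.38508265  0.84545725
  1.75148545]
```

View pics/side4.png

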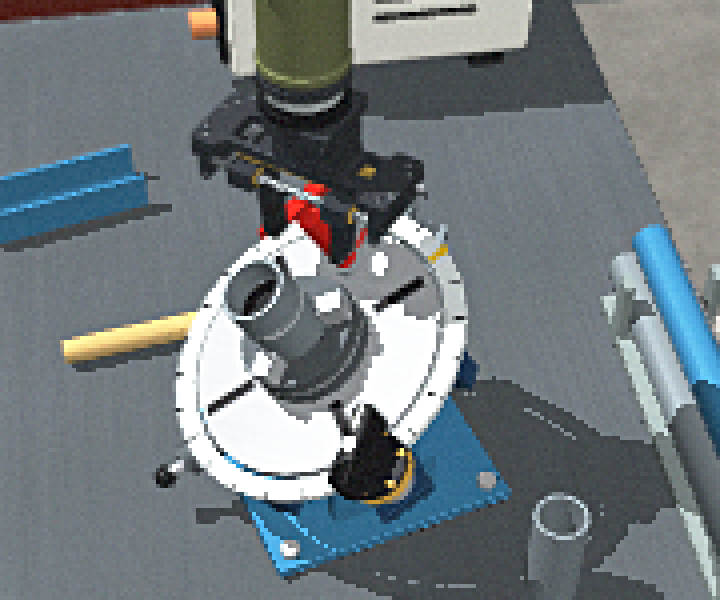

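>>> send_rows(
  series=[
    {"delta_pos": [0.35,0,-0.1],"turn": -2.5,"jaw": 0.4},
    {"delta_pos": [0.7,-0.05,-0.1],"turn": -5,"jaw": 0.4},
    {"delta_pos": [1.05,-0.15,-0.1],"turn": -7.5,"jaw": 0.4},
    {"delta_pos": [1.4,-0.3,-0.1],"turn": -10,"jaw": 0.4},
    {"delta_pos": [1.7,-0.4,-0.1],"turn": -12,"jaw": 0.4},
    {"delta_pos": [1.9,-0.5,-0.1],"turn": -13.5,"jaw": 0.4},
    {"delta_pos": [2.1,-0.55,-0.1],"turn": -15,"jaw": 0.4},
    {"delta_pos": [2.1,-0.55,-0.1],"turn": -15,"jaw": 0.4},
  ],
)

```text
clock: 5.97
tool_pos: [0.5448, 0.1681, 0.2319]
eef_rot: [0.207, 0.978, 0.001, -0.001]
contact_force: [-0.3, 0.4, -0.0]
opening: 0.6
```

```bash
python3 plan.py 50 55 60; python3 - <<'E'
from h import *
cv2.imwrite("pics/side5.png",vision.snapshot("side")[100:250,240:420].repeat(4,0).repeat(4,1))
E
```

```text
5.9667 [0.5448 0.1681 0.2319] 156.0506452916427 [-0.29128561  0.43926618 -0.02718541]
50.0 [0.5537 0.1605 0.231 ] 150.9 [-1.13 -0.33  0.09] 5.1
55.0 [0.5463 0.1627 0.231 ] 156.0 [-0.36 -0.43  0.09] 0.0
60.0 [0.5386 0.1643 0.231 ] 161.3 [ 0.41 -0.61  0.09] -5.3
```

View pics/side5.png

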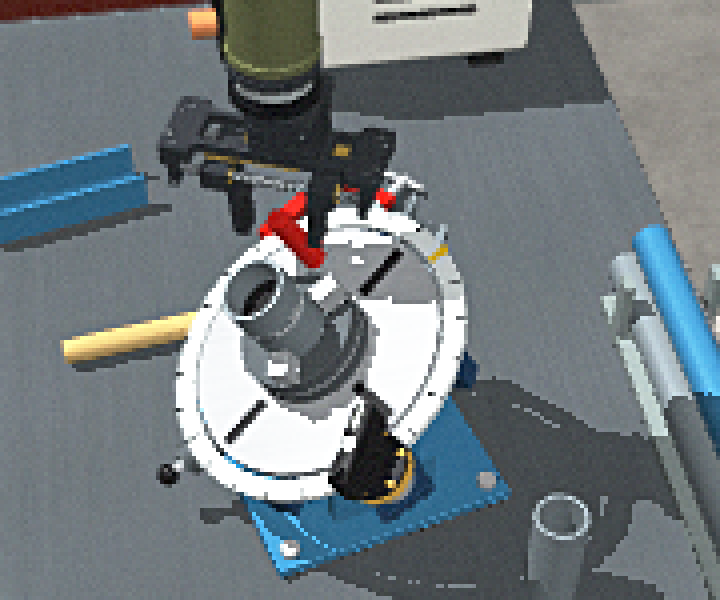

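>>> send_rows(
  series=[
    {"delta_pos": [0,0,0],"turn": 0,"jaw": 0},
    {"delta_pos": [0,0,0],"turn": 0,"jaw": 0},
    {"delta_pos": [0,0,0],"turn": 0,"jaw": 0},
    {"delta_pos": [0,0,-2],"turn": 0,"jaw": 0},
    {"delta_pos": [0,0,-5],"turn": 0,"jaw": 0},
    {"delta_pos": [0,0,-8],"turn": 0,"jaw": 0},
    {"delta_pos": [0,0,-11],"turn": 0,"jaw": 0},
    {"delta_pos": [0,0,-13],"turn": 0,"jaw": 0},
  ],
)

```text
clock: 6.68
tool_pos: [0.5461, 0.1673, 0.3647]
eef_rot: [0.209, 0.978, 0.001, 0.001]
contact_force: [0.4, 0.8, -0.4]
opening: 1.0
```

```bash
python3 - <<'E'
from h import *
from plant import r
s=r.get_state();print(s["clock"],s["tool_pos"],head(s),s["contact_force"],s["q"])
for c,(x0,x1,y0,y1) in {"side":(265,365,125,255),"top":(255,350,145,235)}.items():
    im=vision.snapshot(c);cv2.imwrite(f"pics/{c}6.png",im)
    im=im[y0:y1,x0:x1];S=4
    a=cv2.resize(im,None,fx=S,fy=S,interpolation=cv2.INTER_CUBIC);b=a.copy()
    for th,col in((60,(0,255,0)),(45,(255,0,255))):
        t=np.radians(th)
        q=[pol(.085,t,.08),pol(.085,t,0),pol(.12,t,0)]
        uv=(proj(c,W(q))+.5-[x0,y0])*S-.5
        cv2.polylines(b,[uv.round().astype(int)],False,col,1)
    cv2.imwrite(f"pics/{c}6c.png",np.hstack([a,b]));print(a.shape)
E
```

```text
6.6833 [0.54605248 0.16728297 0.36466097] 155.8893014782234 [ 0.44331149  0.78619375 -0.38099994] [-0.02651576  0.53908088 -0.59593504  1.55880295  0.32253342  1.1400022
  2.02953513]
(520, 400, 3)
(360, 380, 3)
```

View pics/side6c.png

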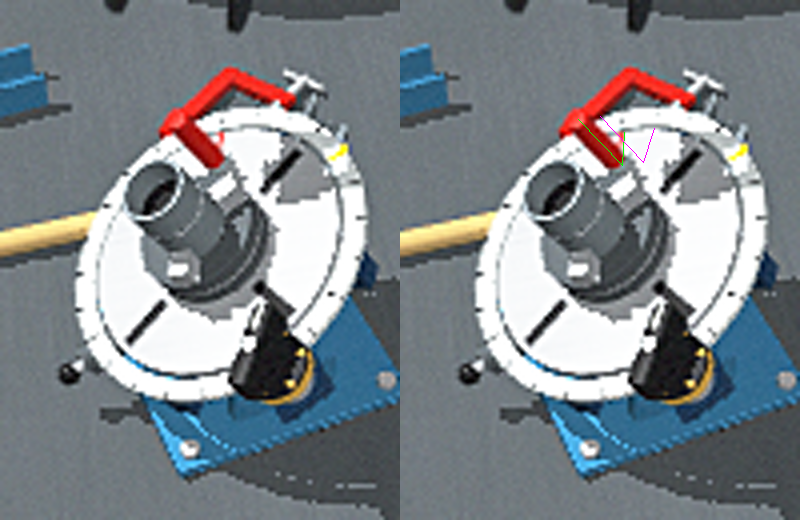

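View pics/top6c.png

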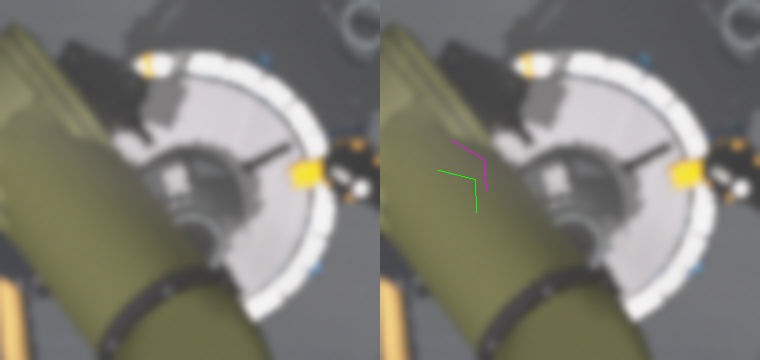

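```bash
python3 - <<'E'
from h import *
def ang(c,uv):
    p=P[c];n=cv2.undistortPoints(np.array([[uv]],float),p["intrinsics"],p["D"])[0,0]
    E=p["extrinsics"];o=-E[:3,:3].T@E[:3,3];d=E[:3,:3].T@np.r_[n,1]
    l=((C-o)@F[:,2])/(d@F[:,2]);q=F.T@(o+l*d-C);return np.hypot(q[0],q[1]).round(4),np.degrees(np.arctan2(q[1],q[0])).round(1)
s6=lambda x,y:((x+.5)/4-.5+265,(y+.5)/4-.5+125)
s0=lambda x,y:((x+.5)/5-.5+265,(y+.5)/5-.5+135)
print('before slots',[ang('side',s0(*a)) for a in((386,300),(338,285),(220,340),(190,390))],'line',ang('side',s0(404,196)),'zero',ang('side',s0(424,142)))
print('after',[ang('side',s6(*a)) for a in((298,152),(264,190),(163,303),(130,340))],'line',ang('side',s6(221,138)),'zero',ang('side',s6(339,152)))
E
```

```text
before slots [(np.float64(0.103), np.float64(-58.5)), (np.float64(0.062), np.float64(-59.5)), (np.float64(0.0665), np.float64(-153.1)), (np.float64(0.1071), np.float64(-152.5))] line (np.float64(0.1053), np.float64(-14.3)) zero (np.float64(0.134), np.float64(0.6))
after [(np.float64(0.1099), np.float64(16.3)), (np.float64(0.0655), np.float64(17.6)), (np.float64(0.0671), np.float64(-168.4)), (np.float64(0.1104), np.float64(-167.2))] line (np.float64(0.1139), np.float64(61.3)) zero (np.float64(0.1347), np.float64(1.2))
```

```bash
python3 - <<'E'
from h import *
from plant import r
s=r.get_state();k=W([0,-.158,.0585])[0];print(k)
print(go(s,(k[0],k[1],.36),142),go(s,(k[0],k[1],.2026),142))
E
```

```text
[ 0.5752735  -0.07094673  0.20646325]
(array([-12.33, -20.65,   0.49]), np.float64(13.9)) (array([-12.26, -20.75,  16.23]), np.float64(13.9))
```

>>> send_rows(
  series=[
    {"delta_pos": [-1.5,-2.5,0],"turn": 0,"jaw": 0.2},
    {"delta_pos": [-3.5,-6,0],"turn": 3,"jaw": 0.2},
    {"delta_pos": [-5.5,-9.3,0.2],"turn": 6,"jaw": 0.3},
    {"delta_pos": [-7.5,-12.6,0.4],"turn": 9,"jaw": 0.3},
    {"delta_pos": [-9.5,-16,0.4],"turn": 12,"jaw": 0.3},
    {"delta_pos": [-11.2,-18.8,0.4],"turn": 13.9,"jaw": 0.3},
    {"delta_pos": [-12.3,-20.7,0.4],"turn": 13.9,"jaw": 0.3},
    {"delta_pos": [-12.3,-20.7,0.4],"turn": 13.9,"jaw": 0.3},
  ],
)

```text
clock: 7.45
tool_pos: [0.5728, -0.0801, 0.3558]
eef_rot: [0.33, 0.944, -0.002, -0.001]
contact_force: [0.2, -1.1, -0.4]
opening: 0.699
```

>>> send_rows(
  series=[
    {"delta_pos": [0,0,2],"turn": 0,"jaw": 0.3},
    {"delta_pos": [0,0,5],"turn": 0,"jaw": 0.3},
    {"delta_pos": [0,0,8],"turn": 0,"jaw": 0.3},
    {"delta_pos": [0,0,10],"turn": 0,"jaw": 0.3},
    {"delta_pos": [0,0,10],"turn": 0,"jaw": 0.3},
  ],
)

```text
clock: 7.87
tool_pos: [0.5698, -0.0719, 0.2528]
eef_rot: [0.325, 0.946, -0.001, -0.005]
contact_force: [-0.4, -0.4, -0.4]
opening: 0.701
```

```bash
python3 - <<'E'
from h import *
from plant import r
s=r.get_state();k=W([0,-.158,.0585])[0];print(s["clock"],s["tool_pos"],head(s),s["contact_force"],s["q"])
print(go(s,(k[0],k[1],.2026),142))
for c,(x0,x1,y0,y1) in {"side":(265,395,120,250),"top":(295,395,145,235)}.items():
    im=vision.snapshot(c);cv2.imwrite(f"pics/{c}7.png",im)
    cv2.imwrite(f"pics/{c}7c.png",cv2.resize(im[y0:y1,x0:x1],None,fx=4,fy=4,interpolation=cv2.INTER_CUBIC))
E
```

```text
7.8667 [ 0.56976553 -0.07187244  0.25278692] 142.07434781006833 [-0.42843544 -0.41913294 -0.3655104 ] [ 0.3259787   0.65198614 -0.48040162  1.70026094  0.36656698  0.8906665
  2.1730863 ]
(array([-0.42,  0.44,  5.01]), np.float64(0.1))
```

View pics/side7c.png

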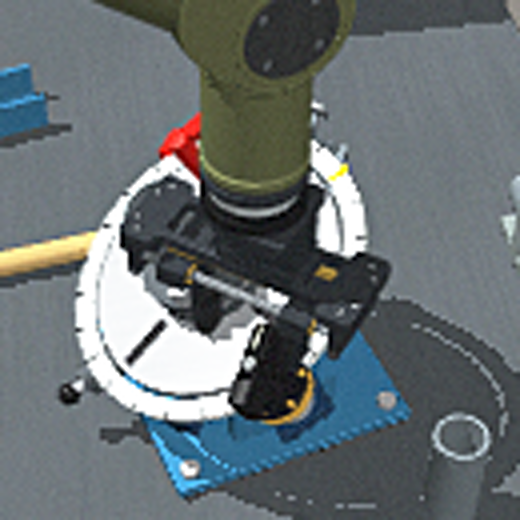

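View pics/top7c.png

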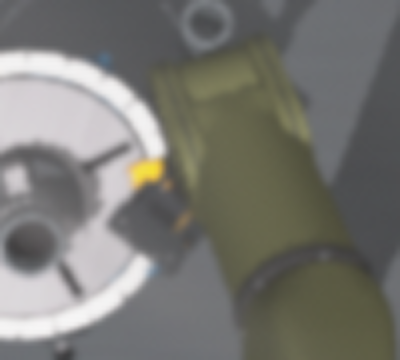

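>>> send_rows(
  series=[
    {"delta_pos": [-0.4,0.4,0],"turn": 0,"jaw": 0.3},
    {"delta_pos": [-0.4,0.4,0],"turn": 0,"jaw": 0.3},
    {"delta_pos": [-0.4,0.4,0],"turn": 0,"jaw": 0.3},
    {"delta_pos": [-0.4,0.4,0],"turn": 0,"jaw": 0.3},
  ],
)

```text
clock: 8.3
tool_pos: [0.5796, -0.072, 0.2587]
eef_rot: [0.326, 0.945, 0.0, 0.001]
contact_force: [-0.5, 0.5, -0.1]
opening: 0.697
```

```bash
python3 - <<'E'
from h import *
from plant import r
s=r.get_state();k=W([0,-.158,.0585])[0];print(s["clock"],s["tool_pos"],head(s),s["contact_force"])
print(go(s,(k[0],k[1],.2026),142))
E
```

```text
8.3 [ 0.57955677 -0.07196221  0.25869632] 141.9659016040305 [-0.53226848  0.5196537  -0.13786699]
(array([ 0.41, -0.19,  5.61]), np.float64(-0.0))
```

>>> send_rows(
  series=[
    {"delta_pos": [0.4,-0.2,1.5],"turn": 0,"jaw": 0.3},
    {"delta_pos": [0.4,-0.2,3],"turn": 0,"jaw": 0.3},
    {"delta_pos": [0.4,-0.2,4.2],"turn": 0,"jaw": 0.3},
    {"delta_pos": [0.4,-0.2,5.2],"turn": 0,"jaw": 0.3},
    {"delta_pos": [0.4,-0.2,5.6],"turn": 0,"jaw": 0.3},
    {"delta_pos": [0.4,-0.2,5.6],"turn": 0,"jaw": 0.3},
    {"delta_pos": [0.4,-0.2,5.6],"turn": 0,"jaw": 0.3},
    {"delta_pos": [0.4,-0.2,5.6],"turn": 0,"jaw": 0.3},
  ],
)

```text
clock: 8.97
tool_pos: [0.5751, -0.0711, 0.2024]
eef_rot: [0.326, 0.945, 0.0, 0.001]
contact_force: [0.6, -0.6, 0.1]
opening: 0.699
```

```bash
python3 - <<'E'
from h import *
from plant import r
s=r.get_state();k=W([0,-.158,.0585])[0];print(s["clock"],s["tool_pos"],head(s),s["contact_force"])
print(go(s,(k[0],k[1],.2026),142))
im=vision.snapshot("side");cv2.imwrite(f"pics/side8c.png",cv2.resize(im[120:250,265:395],None,fx=4,fy=4,interpolation=cv2.INTER_CUBIC))
E
```

```text
8.9667 [ 0.57512972 -0.0711405   0.20244219] 141.96162868149275 [ 0.55168575 -0.59852606  0.06788481]
(array([ 0.  ,  0.02, -0.02]), np.float64(-0.0))
```

View pics/side8c.png

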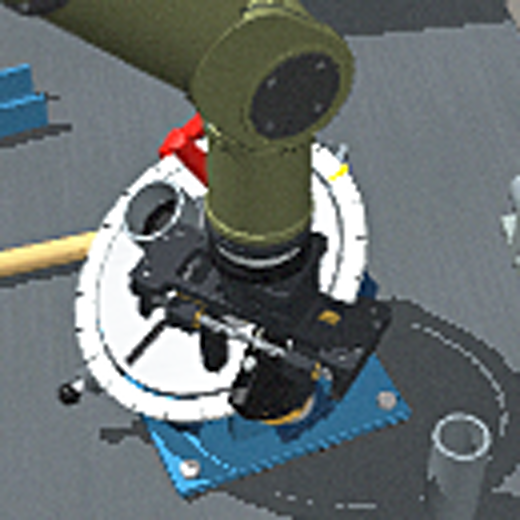

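Tool is exactly in place, straddling the bar at about (275,375) in the crop. Close on it.

>>> send_rows(
  series=[
    {"delta_pos": [0,0,0],"turn": 0,"jaw": 0.6},
    {"delta_pos": [0,0,0],"turn": 0,"jaw": 0.9},
    {"delta_pos": [0,0,0],"turn": 0,"jaw": 0.9},
    {"delta_pos": [0,0,0],"turn": 0,"jaw": 0.9},
    {"delta_pos": [0,0,0],"turn": 0,"jaw": 0.9},
    {"delta_pos": [0,0,0],"turn": 0,"jaw": 0.9},
  ],
  force=30,
)

```text
clock: 9.52
tool_pos: [0.5748, -0.0715, 0.2018]
eef_rot: [0.326, 0.945, -0.0, 0.0]
contact_force: [2.0, -1.0, 3.0]
opening: 0.272
```

```bash
python3 - <<'E'
from h import *
from plant import r
s=r.get_state();print(s["clock"],s["tool_pos"],head(s),s["contact_force"],s["moment"],s["opening"]*88)
M=R.from_quat(s["eef_rot"]).as_matrix();print('press dir in tool',M.T@-F[:,2])
im=vision.snapshot("side");cv2.imwrite(f"pics/side9c.png",cv2.resize(im[120:250,265:395],None,fx=4,fy=4,interpolation=cv2.INTER_CUBIC))
E
```

```text
9.5167 [ 0.57477739 -0.0715345   0.20180632] 141.95455930819966 [ 1.96312273 -1.00994811  3.00059573] [-0.61474814 -0.51169376 -0.25261095] 23.91845880868037
press dir in tool [-0.29996325  0.39956949  0.86623684]
```

View pics/side9c.png

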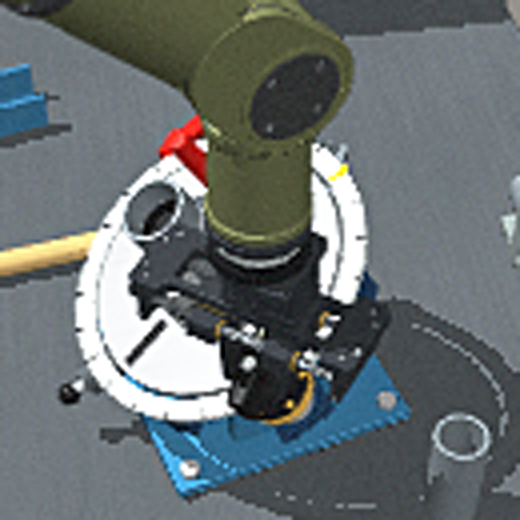

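>>> send_rows(
  series=[
    {"delta_pos": [-0.06,0.08,0.17],"turn": 0,"jaw": 0.9},
    {"delta_pos": [-0.12,0.16,0.35],"turn": 0,"jaw": 0.9},
    {"delta_pos": [-0.15,0.2,0.43],"turn": 0,"jaw": 0.9},
    {"delta_pos": [-0.15,0.2,0.43],"turn": 0,"jaw": 0.9},
    {"delta_pos": [-0.15,0.2,0.43],"turn": 0,"jaw": 0.9},
    {"delta_pos": [-0.15,0.2,0.43],"turn": 0,"jaw": 0.9},
  ],
  force=40,
)

```text
clock: 10.07
tool_pos: [0.5768, -0.0711, 0.1987]
eef_rot: [0.326, 0.945, -0.001, 0.0]
contact_force: [-5.0, -1.2, 12.1]
opening: 0.267
```

```bash
cat > st.py <<'E'
from h import *
from plant import r
s=r.get_state();f=np.array(s["contact_force"]);k=W([0,-.158,.0])[0]
q=F.T@(np.array(s["tool_pos"])+[0,0,.008]-C)
print(round(s["clock"],2),np.round(s["tool_pos"],4),'hd',round(head(s),1),'f',f.round(1),'along axis',(f@F[:,2]).round(1),'mom',np.round(s["moment"],2),'open',round(s["opening"]*88,1),'grasp in table frame mm',(q*1000).round(1))
M=R.from_quat(s["eef_rot"]).as_matrix();print('press dir in tool',(M.T@-F[:,2]).round(2))
E
python3 st.py
```

```text
10.07 [ 0.5768 -0.0711  0.1987] hd 141.9 f [-5.  -1.2 12.1] along axis 13.1 mom [-0.58  0.5  -0.34] open 23.5 grasp in table frame mm [   1.3 -158.6   58. ]
press dir in tool [-0.3   0.4   0.87]
```

>>> send_rows(
  series=[
    {"delta_pos": [0,0,0],"turn": 3,"jaw": 0.9},
    {"delta_pos": [0,0,0],"turn": 6,"jaw": 0.9},
    {"delta_pos": [0,0,0],"turn": 9,"jaw": 0.9},
    {"delta_pos": [0,0,0],"turn": 12,"jaw": 0.9},
    {"delta_pos": [0,0,0],"turn": 15,"jaw": 0.9},
    {"delta_pos": [0,0,0],"turn": 18,"jaw": 0.9},
    {"delta_pos": [0,0,0],"turn": 21,"jaw": 0.9},
  ],
)

```text
clock: 10.65
tool_pos: [0.5764, -0.0703, 0.1979]
eef_rot: [0.494, 0.87, -0.0, -0.0]
contact_force: [-3.4, 0.7, 7.6]
opening: 0.224
```

```bash
python3 st.py; python3 - <<'E'
from h import *
im=vision.snapshot("side");cv2.imwrite(f"pics/side10c.png",cv2.resize(im[120:250,265:395],None,fx=4,fy=4,interpolation=cv2.INTER_CUBIC))
E
```

```text
10.65 [ 0.5764 -0.0703  0.1979] hd 120.8 f [-3.4  0.7  7.6] along axis 8.2 mom [-0.18  0.52 -0.14] open 19.7 grasp in table frame mm [   0.8 -157.7   57.4]
press dir in tool [-0.14  0.48  0.87]
```

View pics/side10c.png

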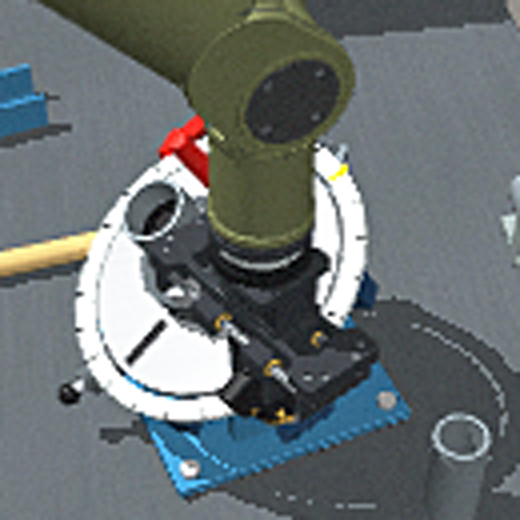

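>>> send_rows(
  series=[
    {"delta_pos": [-0.03,0.1,0.18],"turn": 0,"jaw": 0.9},
    {"delta_pos": [-0.04,0.13,0.24],"turn": 0,"jaw": 0.9},
    {"delta_pos": [-0.04,0.13,0.24],"turn": 3,"jaw": 0.9},
    {"delta_pos": [-0.04,0.13,0.24],"turn": 6,"jaw": 0.9},
    {"delta_pos": [-0.04,0.13,0.24],"turn": 9,"jaw": 0.9},
    {"delta_pos": [-0.04,0.13,0.24],"turn": 12,"jaw": 0.9},
    {"delta_pos": [-0.04,0.13,0.24],"turn": 15,"jaw": 0.9},
  ],
)

```text
clock: 11.28
tool_pos: [0.5764, -0.0692, 0.1966]
eef_rot: [0.603, 0.798, -0.001, -0.001]
contact_force: [-8.1, 1.3, 17.3]
opening: 0.201
```

```bash
python3 st.py
```

```text
11.28 [ 0.5764 -0.0692  0.1966] hd 105.9 f [-8.1  1.3 17.3] along axis 18.7 mom [0.55 1.49 0.15] open 17.7 grasp in table frame mm [   0.4 -156.6   56.1]
press dir in tool [-0.01  0.5   0.86]
```

>>> send_rows(
  series=[
    {"delta_pos": [0,0,0],"turn": 3,"jaw": 0.9},
    {"delta_pos": [0,0,0],"turn": 6,"jaw": 0.9},
    {"delta_pos": [0,0,0],"turn": 9,"jaw": 0.9},
    {"delta_pos": [0,0,0],"turn": 12,"jaw": 0.9},
    {"delta_pos": [0,0,0],"turn": 15,"jaw": 0.9},
    {"delta_pos": [0,0,0],"turn": 17,"jaw": 0.9},
  ],
)

```text
clock: 11.78
tool_pos: [0.576, -0.067, 0.1961]
eef_rot: [0.713, 0.701, -0.0, -0.003]
contact_force: [-9.6, 3.0, 17.7]
opening: 0.214
```

```bash
python3 st.py; python3 - <<'E'
from h import *
im=vision.snapshot("side");cv2.imwrite(f"pics/side11c.png",cv2.resize(im[120:250,265:395],None,fx=4,fy=4,interpolation=cv2.INTER_CUBIC))
E
```

```text
11.78 [ 0.576  -0.067   0.1961] hd 89.1 f [-9.6  3.  17.7] along axis 19.5 mom [1.82 1.73 0.75] open 18.9 grasp in table frame mm [   0.3 -154.4   55.6]
press dir in tool [0.13 0.48 0.86]
```

View pics/side11c.png

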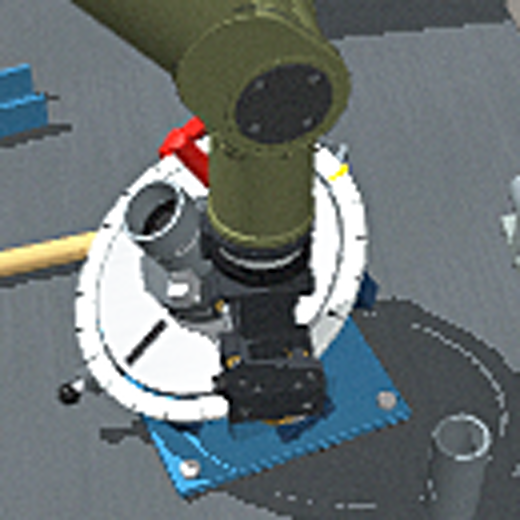

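>>> send_rows(
  series=[
    {"delta_pos": [-0.1,0,0],"turn": 3,"jaw": 0.9},
    {"delta_pos": [-0.1,0,0],"turn": 6,"jaw": 0.9},
    {"delta_pos": [-0.1,0,0],"turn": 9,"jaw": 0.9},
  ],
)

```text
clock: 12.08
tool_pos: [0.5764, -0.0664, 0.1959]
eef_rot: [0.765, 0.644, 0.0, -0.003]
contact_force: [-7.9, 6.7, 14.0]
opening: 0.232
```

```bash
python3 st.py
```

```text
12.08 [ 0.5764 -0.0664  0.1959] hd 80.2 f [-7.9  6.7 14. ] along axis 15.1 mom [2.44 1.36 0.86] open 20.4 grasp in table frame mm [   0.7 -153.9   55.1]
press dir in tool [0.21 0.46 0.86]
```

>>> send_rows(
  series=[
    {"delta_pos": [-0.1,0.05,0.1],"turn": 3,"jaw": 0.9},
    {"delta_pos": [-0.1,0.05,0.1],"turn": 6,"jaw": 0.9},
    {"delta_pos": [-0.1,0.05,0.1],"turn": 9,"jaw": 0.9},
    {"delta_pos": [-0.1,0.05,0.1],"turn": 9,"jaw": 0.9},
  ],
)

```text
clock: 12.42
tool_pos: [0.5778, -0.0661, 0.1956]
eef_rot: [0.813, 0.583, 0.001, -0.003]
contact_force: [-7.6, 7.0, 18.3]
opening: 0.257
```

```bash
python3 st.py;python3 - <<'E'
from h import *
im=vision.snapshot("side");cv2.imwrite(f"pics/side12c.png",cv2.resize(im[120:250,265:395],None,fx=4,fy=4,interpolation=cv2.INTER_CUBIC))
E
```

```text
12.42 [ 0.5778 -0.0661  0.1956] hd 71.3 f [-7.6  7.  18.3] along axis 18.6 mom [2.93 1.11 0.75] open 22.6 grasp in table frame mm [   1.8 -154.    54.2]
press dir in tool [0.27 0.42 0.87]
```

View pics/side12c.png

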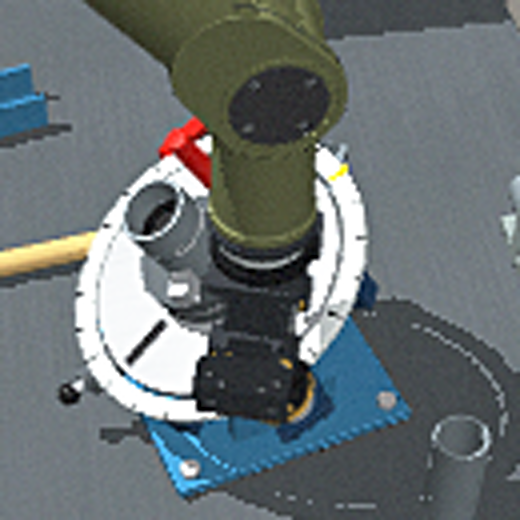

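>>> send_rows(
  series=[
    {"delta_pos": [-0.07,-0.1,-0.22],"turn": 0,"jaw": 0.9},
    {"delta_pos": [-0.15,-0.25,-0.5],"turn": 0,"jaw": 0.9},
    {"delta_pos": [-0.15,-0.25,-0.5],"turn": 0,"jaw": 0.3},
    {"delta_pos": [-0.15,-0.25,-0.5],"turn": 0,"jaw": 0.3},
    {"delta_pos": [-0.15,-0.25,-0.5],"turn": 0,"jaw": 0.3},
    {"delta_pos": [-0.15,-0.25,-2.5],"turn": 0,"jaw": 0.3},
    {"delta_pos": [-0.15,-0.25,-5],"turn": 0,"jaw": 0.3},
    {"delta_pos": [-0.15,-0.25,-7],"turn": 0,"jaw": 0.3},
  ],
)

```text
clock: 13.13
tool_pos: [0.5755, -0.0745, 0.2645]
eef_rot: [0.815, 0.58, -0.001, 0.0]
contact_force: [0.3, -0.2, 0.3]
opening: 0.684
```

```bash
python3 st.py;python3 - <<'E'
from h import *
im=vision.snapshot("side");cv2.imwrite("pics/side13.png",im);cv2.imwrite(f"pics/side13c.png",cv2.resize(im[120:250,265:395],None,fx=4,fy=4,interpolation=cv2.INTER_CUBIC))
cv2.imwrite("pics/top13.png",vision.snapshot("top"))
E
python3 ov.py 13 -25 -15 -35
```

```text
13.13 [ 0.5755 -0.0745  0.2645] hd 70.9 f [ 0.3 -0.2  0.3] along axis 0.2 mom [ 0.04 -0.05 -0.05] open 60.2 grasp in table frame mm [  32.4 -161.4  116. ]
press dir in tool [0.28 0.41 0.87]
(600, 720, 3)
(540, 540, 3)
```

View pics/side13c.png

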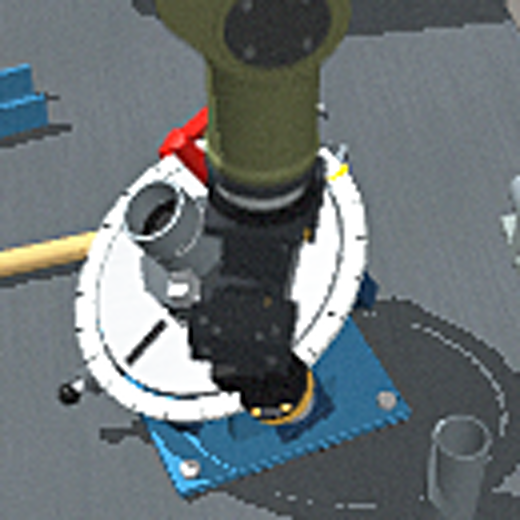

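View pics/ov_side13_-25.png

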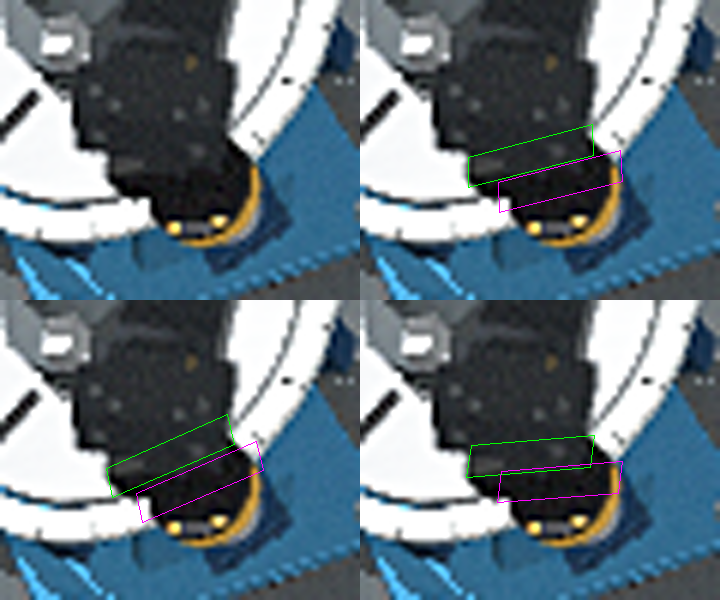

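```bash
python3 - <<'E'
from h import *
from plant import r
s=r.get_state();k=W([0,-.157,.0585])[0];print(k)
print(go(s,(k[0],k[1],.205),77))
E
```

```text
[ 0.57501459 -0.06998083  0.20646325]
(array([ 0.35, -0.43,  6.17]), np.float64(-6.2))
```

>>> send_rows(
  series=[
    {"delta_pos": [0.35,-0.2,0],"turn": -6,"jaw": 0.3},
    {"delta_pos": [0.35,-0.2,2],"turn": -6,"jaw": 0.3},
    {"delta_pos": [0.35,-0.2,4],"turn": -6,"jaw": 0.3},
    {"delta_pos": [0.35,-0.2,5.8],"turn": -6,"jaw": 0.3},
    {"delta_pos": [0.35,-0.2,5.8],"turn": -6,"jaw": 0.3},
    {"delta_pos": [0.35,-0.2,5.8],"turn": -6,"jaw": 0.3},
    {"delta_pos": [0.35,-0.2,5.8],"turn": -6,"jaw": 0.3},
  ],
)

```text
clock: 13.82
tool_pos: [0.5752, -0.0695, 0.2062]
eef_rot: [0.783, 0.622, -0.0, 0.0]
contact_force: [0.1, 0.0, -0.0]
opening: 0.7
```

```bash
python3 st.py;python3 - <<'E'
from h import *
from plant import r
s=r.get_state();k=W([0,-.157,.0585])[0]
print(go(s,(k[0],k[1],.205),77))
E
```

```text
13.82 [ 0.5752 -0.0695  0.2062] hd 76.9 f [ 0.1  0.  -0. ] along axis -0.1 mom [-0.03 -0.01  0.02] open 61.6 grasp in table frame mm [   4.1 -156.6   65. ]
press dir in tool [0.24 0.44 0.87]
(array([-0.05, -0.01,  0.12]), np.float64(-0.1))
```

Close, then (unpressed) turn the knob back 30° idle.

>>> send_rows(
  series=[
    {"delta_pos": [0,0,0],"turn": 0,"jaw": 0.9},
    {"delta_pos": [0,0,0],"turn": 0,"jaw": 0.9},
    {"delta_pos": [0,0,0],"turn": 0,"jaw": 0.9},
    {"delta_pos": [0,0,0],"turn": 0,"jaw": 0.9},
    {"delta_pos": [0,0,0],"turn": 0,"jaw": 0.9},
  ],
  force=15,
)

```text
clock: 14.23
tool_pos: [0.5751, -0.0689, 0.2064]
eef_rot: [0.783, 0.622, 0.0, 0.0]
contact_force: [-0.2, -0.6, 0.8]
opening: 0.35
```

```bash
python3 st.py
```

```text
14.23 [ 0.5751 -0.0689  0.2064] hd 77.0 f [-0.2 -0.6  0.8] along axis 0.9 mom [ 0.05 -0.    0.03] open 30.8 grasp in table frame mm [   4.3 -156.    65.2]
press dir in tool [0.23 0.44 0.87]
```

>>> send_rows(
  series=[
    {"delta_pos": [-0.03,-0.04,-0.1],"turn": -5,"jaw": 0.9},
    {"delta_pos": [-0.03,-0.04,-0.1],"turn": -10,"jaw": 0.9},
    {"delta_pos": [-0.03,-0.04,-0.1],"turn": -15,"jaw": 0.9},
    {"delta_pos": [-0.03,-0.04,-0.1],"turn": -20,"jaw": 0.9},
    {"delta_pos": [-0.03,-0.04,-0.1],"turn": -25,"jaw": 0.9},
    {"delta_pos": [-0.03,-0.04,-0.1],"turn": -30,"jaw": 0.9},
    {"delta_pos": [-0.03,-0.04,-0.1],"turn": -35,"jaw": 0.9},
    {"delta_pos": [-0.03,-0.04,-0.1],"turn": -35,"jaw": 0.9},
  ],
)

```text
clock: 14.9
tool_pos: [0.5748, -0.07, 0.2073]
eef_rot: [0.559, 0.829, 0.0, 0.0]
contact_force: [-0.2, -0.9, 1.7]
opening: 0.207
```

```bash
python3 st.py
```

```text
14.9 [ 0.5748 -0.07    0.2073] hd 112.0 f [-0.2 -0.9  1.7] along axis 1.7 mom [-0.59 -0.11 -0.23] open 18.2 grasp in table frame mm [   4.2 -157.    66.3]
press dir in tool [-0.06  0.5   0.87]
```

>>> send_rows(
  series=[
    {"delta_pos": [-0.01,0.1,0.17],"turn": 0,"jaw": 0.9},
    {"delta_pos": [-0.02,0.2,0.35],"turn": 0,"jaw": 0.9},
    {"delta_pos": [-0.03,0.28,0.48],"turn": 0,"jaw": 0.9},
    {"delta_pos": [-0.03,0.28,0.48],"turn": 0,"jaw": 0.9},
    {"delta_pos": [-0.03,0.28,0.48],"turn": 0,"jaw": 0.9},
  ],
  force=40,
)

```text
clock: 15.32
tool_pos: [0.5766, -0.0697, 0.2039]
eef_rot: [0.561, 0.828, -0.001, 0.0]
contact_force: [-6.3, -2.2, 16.3]
opening: 0.202
```

```bash
python3 st.py
```

```text
15.32 [ 0.5766 -0.0697  0.2039] hd 111.8 f [-6.3 -2.2 16.3] along axis 17.4 mom [-1.11  1.   -0.34] open 17.8 grasp in table frame mm [   4.1 -157.1   62.4]
press dir in tool [-0.06  0.5   0.87]
```

>>> send_rows(
  series=[
    {"delta_pos": [0,0,0],"turn": 3,"jaw": 0.9},
    {"delta_pos": [0,0,0],"turn": 6,"jaw": 0.9},
    {"delta_pos": [0,0,0],"turn": 9,"jaw": 0.9},
    {"delta_pos": [0,0,0],"turn": 12,"jaw": 0.9},
  ],
)

```text
clock: 15.65
tool_pos: [0.5763, -0.0678, 0.2036]
eef_rot: [0.644, 0.765, -0.0, -0.0]
contact_force: [-6.0, -1.9, 15.5]
opening: 0.201
```

```bash
python3 st.py
```

```text
15.65 [ 0.5763 -0.0678  0.2036] hd 99.8 f [-6.  -1.9 15.5] along axis 16.6 mom [0.34 1.29 0.48] open 17.7 grasp in table frame mm [   4.2 -155.2   62. ]
press dir in tool [0.04 0.5  0.87]
```

>>> send_rows(
  series=[
    {"delta_pos": [0,0,0],"turn": 3,"jaw": 0.9},
    {"delta_pos": [0,0,0],"turn": 6,"jaw": 0.9},
    {"delta_pos": [0,0,0],"turn": 9,"jaw": 0.9},
    {"delta_pos": [0,0,0],"turn": 12,"jaw": 0.9},
    {"delta_pos": [0,0,0],"turn": 12,"jaw": 0.9},
  ],
)

```text
clock: 16.07
tool_pos: [0.5766, -0.0671, 0.2036]
eef_rot: [0.72, 0.694, -0.0, -0.0]
contact_force: [-5.4, -0.9, 14.1]
opening: 0.209
```

```bash
python3 st.py; python3 - <<'E'
from h import *
im=vision.snapshot("side");cv2.imwrite(f"pics/side14c.png",cv2.resize(im[120:250,265:395],None,fx=4,fy=4,interpolation=cv2.INTER_CUBIC))
E
```

```text
16.07 [ 0.5766 -0.0671  0.2036] hd 87.9 f [-5.4 -0.9 14.1] along axis 14.9 mom [0.84 1.12 0.64] open 18.4 grasp in table frame mm [   4.6 -154.6   61.8]
press dir in tool [0.15 0.48 0.87]
```

View pics/side14c.png

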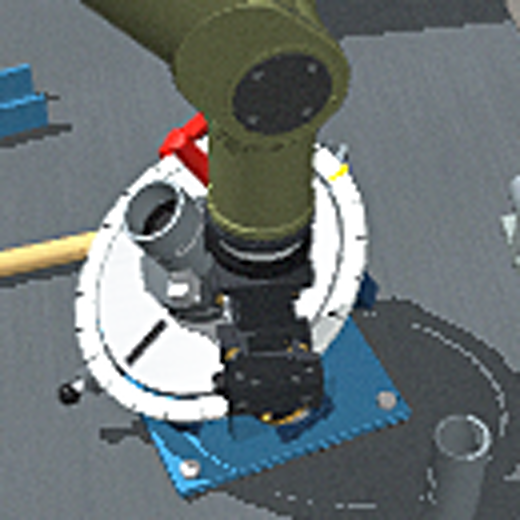

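>>> send_rows(
  series=[
    {"delta_pos": [0.02,0.07,0.13],"turn": 3,"jaw": 0.9},
    {"delta_pos": [0.02,0.07,0.13],"turn": 6,"jaw": 0.9},
    {"delta_pos": [0.02,0.07,0.13],"turn": 9,"jaw": 0.9},
    {"delta_pos": [0.02,0.07,0.13],"turn": 12,"jaw": 0.9},
    {"delta_pos": [0.02,0.07,0.13],"turn": 15,"jaw": 0.9},
    {"delta_pos": [0.02,0.07,0.13],"turn": 18,"jaw": 0.9},
    {"delta_pos": [0.02,0.07,0.13],"turn": 18,"jaw": 0.9},
  ],
)

```text
clock: 16.7
tool_pos: [0.578, -0.0668, 0.2031]
eef_rot: [0.819, 0.573, 0.001, 0.0]
contact_force: [-6.6, -1.2, 18.7]
opening: 0.241
```

```bash
python3 st.py
```

```text
16.7 [ 0.578  -0.0668  0.2031] hd 70.0 f [-6.6 -1.2 18.7] along axis 19.6 mom [1.04 0.84 0.8 ] open 21.2 grasp in table frame mm [   5.5 -154.7   60.6]
press dir in tool [0.29 0.41 0.87]
```

>>> send_rows(
  series=[
    {"delta_pos": [-0.15,-0.2,-0.43],"turn": 0,"jaw": 0.9},
    {"delta_pos": [-0.2,-0.28,-0.6],"turn": 0,"jaw": 0.9},
    {"delta_pos": [-0.2,-0.28,-0.6],"turn": 0,"jaw": 0.3},
    {"delta_pos": [-0.2,-0.28,-0.6],"turn": 0,"jaw": 0.3},
    {"delta_pos": [-0.2,-0.28,-0.6],"turn": 0,"jaw": 0.2},
    {"delta_pos": [-0.2,-0.28,-3],"turn": 0,"jaw": 0.2},
    {"delta_pos": [-0.2,-0.28,-7],"turn": 0,"jaw": 0.2},
    {"delta_pos": [-0.2,-0.28,-11],"turn": 0,"jaw": 0.2},
  ],
)

```text
clock: 17.37
tool_pos: [0.5731, -0.0687, 0.3107]
eef_rot: [0.819, 0.573, -0.002, -0.002]
contact_force: [1.6, -0.0, -0.7]
opening: 0.671
```

```bash
python3 st.py
```

```text
17.37 [ 0.5731 -0.0687  0.3107] hd 70.0 f [ 1.6 -0.  -0.7] along axis -1.4 mom [-0.02 -0.07 -0.04] open 59.0 grasp in table frame mm [  54.8 -155.2  156.4]
press dir in tool [0.29 0.41 0.86]
```

>>> send_rows(
  series=[
    {"delta_pos": [-3,0,0],"turn": 0,"jaw": 0.2},
    {"delta_pos": [-7,0,-1],"turn": 0,"jaw": 0.2},
    {"delta_pos": [-11,0,-2],"turn": 0,"jaw": 0.2},
    {"delta_pos": [-15,0,-3],"turn": 0,"jaw": 0.2},
    {"delta_pos": [-18,0,-4],"turn": 0,"jaw": 0.2},
    {"delta_pos": [-20,0,-4],"turn": 0,"jaw": 0.2},
    {"delta_pos": [-20,0,-4],"turn": 0,"jaw": 0.2},
  ],
)

```text
clock: 17.95
tool_pos: [0.5033, -0.2628, 0.3511]
eef_rot: [0.822, 0.57, -0.002, 0.001]
contact_force: [-0.1, -0.0, -0.1]
opening: 0.799
```

```bash
python3 st.py;python3 - <<'E'
from h import *
im=vision.snapshot("side");cv2.imwrite("pics/side15.png",im);cv2.imwrite(f"pics/side15c.png",cv2.resize(im[130:250,265:395],None,fx=5,fy=5,interpolation=cv2.INTER_CUBIC))
im=vision.snapshot("top");cv2.imwrite("pics/top15.png",im);cv2.imwrite(f"pics/top15c.png",cv2.resize(im[140:245,245:365],None,fx=5.7,fy=5.7,interpolation=cv2.INTER_CUBIC))
E
python3 ov.py 15 -20 -30 -10
```

```text
17.95 [ 0.5033 -0.2628  0.3511] hd 69.4 f [-0.1 -0.  -0.1] along axis -0.1 mom [-0.   -0.   -0.04] open 70.3 grasp in table frame mm [ -26.9 -324.6  250.3]
press dir in tool [0.29 0.41 0.86]
(600, 720, 3)
(540, 540, 3)
```

View pics/side15c.png

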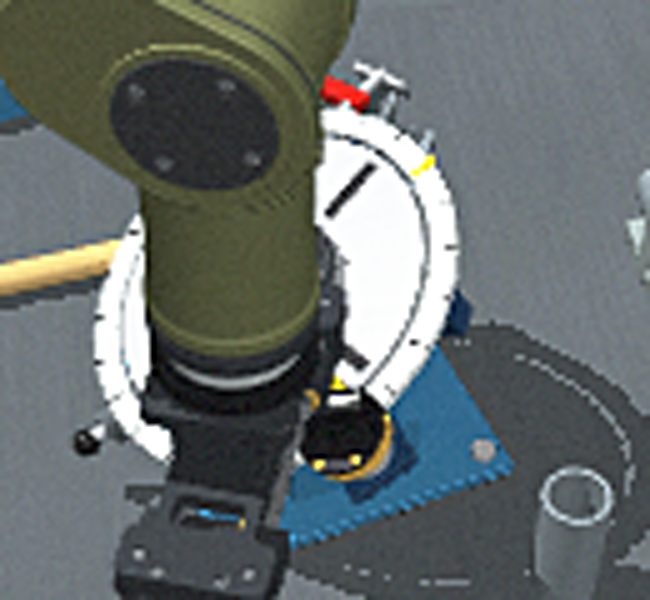

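View pics/top15c.png

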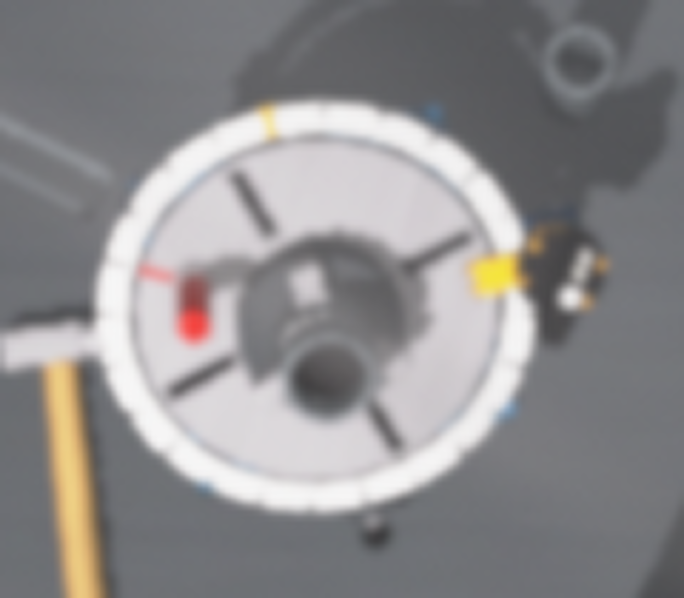

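View pics/ov_side15_-20.png

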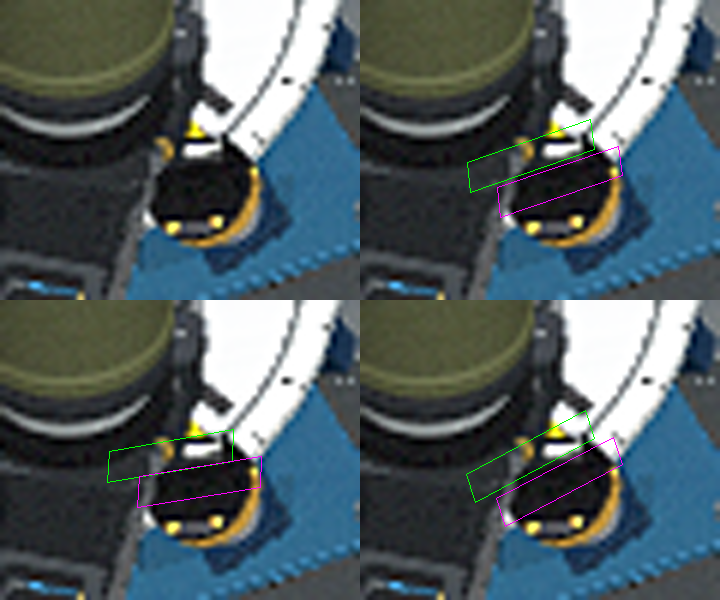

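```bash
python3 - <<'E'
from h import *
def ang(c,uv,h=0):
    p=P[c];n=cv2.undistortPoints(np.array([[uv]],float),p["intrinsics"],p["D"])[0,0]
    E=p["extrinsics"];o=-E[:3,:3].T@E[:3,3];d=E[:3,:3].T@np.r_[n,1];C1=C+h*F[:,2]
    l=((C1-o)@F[:,2])/(d@F[:,2]);q=F.T@(o+l*d-C1);return q.round(4),np.degrees(np.arctan2(q[1],q[0])).round(1)
t=lambda x,y:((x+.5)/5.7-.5+245,(y+.5)/5.7-.5+140)
print('line',ang('top',t(157,274)),'zero',ang('top',t(269,121)),'handle top',ang('top',t(194,325),.08))
print('slots',[ang('top',t(*a)) for a in((238,178),(268,230),(468,238),(172,392))])
a=cv2.imread('pics/top0.png');b=cv2.imread('pics/top15.png')
cv2.imwrite('pics/cmp15.png',np.vstack([a[95:300,150:500],b[95:300,150:500]]))
E
```

```text
line (array([ 0.0553,  0.0936, -0.    ]), np.float64(59.4)) zero (array([ 0.1368, -0.0011, -0.    ]), np.float64(-0.5)) handle top (array([0.0465, 0.0728, 0.    ]), np.float64(57.4))
slots [(array([ 0.1051,  0.0272, -0.    ]), np.float64(14.5)), (array([ 0.0661,  0.0173, -0.    ]), np.float64(14.6)), (array([ 0.0275, -0.1067, -0.    ]), np.float64(-75.6)), (array([-0.0273,  0.1058, -0.    ]), np.float64(104.5))]
```

View pics/cmp15.png

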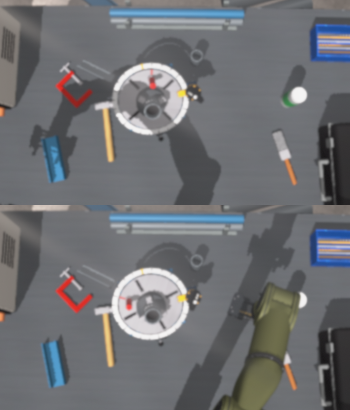

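View pics/side15.png

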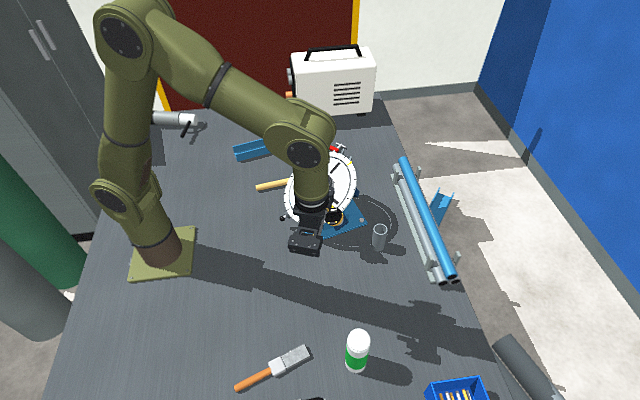

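Everything is clear: the can at (357,350), brush, hammer and channel are where they were at the start, and the arm is free of the positioner. Handing in.

```bash
python3 -c "
from plant import order
print(order.finish_job())"
```

```text
the job is handed in; nothing more can be done
None
```

The table is at the 60 degree setting and the rim clamp has been turned clockwise. I could not see directly that the clamp screw reached its stop. The job was handed in at about 18 s; no verdict was reported.

**Table:** It started about 15° clockwise of the zero mark. I pushed the handle five clicks counterclockwise between loosely spaced fingers, then let go and lifted clear while the clamp was still loose. In the last top picture the red line measures 59.4° and the zero mark −0.5°, so 59.9° apart. The face slots also moved by about 75°. The handle-top estimate was lower, at 57.4°; I put that down to its blurry pixel, since the line and slots agree.

**Clamp:** I gripped the T-knob and pressed it with mostly 13–20 N along its axis, dipping to 8 N in part of the first stroke. I turned it clockwise about 71° of tool turn. I then let it up, turned it back idle and repeated with a second stroke of about 42°.
- **For the stop:** the turning moment levelled off at the same height in both strokes (about 0.6–0.9 N m) and rose faster in the second, which fits the screw standing at its stop.
- **Against certainty:** the moment readings were mixed with side loads, and the picture of the knob does not show the screw angle.

**At the end:** The knob was released and the tool moved clear, with about 0 N on the wrist. I did not measure that the knob had sprung up. The stock and tools look unmoved in both camera views.

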